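Lay out a wheel-bearing kit on the template tray

ROBOT

A 7-joint arm with a two-finger parallel gripper is mounted at the origin on the work surface. World frame = base frame: x ahead of the robot, y to its left, z up, the work surface at z = 0. Lengths are in mm, angles in rad, forces in N, time in s.
With the tool pointing down it reaches from about 400 to 875 mm from the base axis. Payload 4.4 kg.
Tool frame: the origin (TCP) lies midway between the tips of the shut fingers; the grasp point (between the pads) lies 19 mm behind it; z points along the fingers, y is the line along which they close (so a half turn about z gives the same grasp; the last joint's range is limited). The gripper opens to 85 mm and grips with 20 to 120 N. Pads are 22 mm wide; open, the fingers measure 114 mm over their backs; the gripper's body (76 mm by 85 mm) begins 54 mm behind the grasp point. The pads swing forward as they close: fully open they stand 13 mm farther back than shut.
Start: joints at [1.08, 0.628, 0.038, 1.517, -0.027, 0.996, -0.02], TCP at [267.918, -592.231, 231.313] pointing down, gripper open.
Joint ranges: [-3.06, 3.06], [-0.37, 2.12], [-1.25, 1.32], [0.18, 2.47], [-1.1, 4.24], [0.23, 1.98], [-2.94, 2.94]. Speed limits (rad/s): [2.57, 2.57, 3.14, 3.14, 3.14, 3.14, 3.14].

INTERFACE

Orientations are given as [roll, pitch, yaw] about the fixed x, y, z axes, in that order (R = Rz(yaw) Ry(pitch) Rx(roll)).
In Python, from cell import read_state, get_image, finish_job gives the robot as it stands.
- The arm moves only by the tool send_rows, never from a script. Its argument "series" is a list of rows, each an object of numbers: "ax", "ay", "az": the turn, a rotation vector about the tool's x, y, z in rad; "dx", "dy", "dz": the shift along the tool's x, y, z in cm; "hand": the closure, from 0 (fully open) to 1 (shut). In form: [{"ax": .., "ay": .., "az": .., "dx": .., "dy": .., "dz": .., "hand": ..}, ...]. A call has 1 to 10 rows; each row is the pose to reach, as a shift and turn from the pose commanded when the call began, along the tool's axes at that moment; what a row does not reach only later rows make up. A row lasts 1/10 s, in which the tool goes at most 50 mm and 8.59 degrees, less where a joint would pass 70% of its speed; a pose out of reach is approached as far as the arm can. A call with a gripper value outside its range is refused whole. The fingers move at their own pace and stop on an object; the grip force is fixed at half the most. Time passes only in rows, so rows that repeat a pose let the fingers close. It gives the time, the measured TCP pose, the force, the opening and the grip force at its end, in the units of the state.
- read_state(): the state, without advancing time (a new reading comes with each control period).
- get_image(name): name is "side" or "top"; returns a dict with "pixels" (420x560x3 uint8, red, green, blue), "mtx" (3x3 intrinsics, pixels), "R" (3x3) and "t" (3): a world point X has camera coordinates R X + t. Camera axes: x right, y down, z forward; pixel columns grow to the right and rows downward; lengths in mm; the calibration is good to about 2 mm. A picture is of the moment at which its call begins. There is no depth.
- finish_job(): hands the job in; it is judged then, once.
The state is a dict: "clock": time; "qpos": joint angles; "qd": joint speeds; "tau": joint torques, N m; "eef_pos": TCP position; "tool_rot": TCP orientation; "force": force on the tool from outside, world axes, zero at the start; "torque": the same for the moment, N m; "width": finger opening in mm; "gripper_force": force on a finger pad.
Only numpy, scipy, OpenCV 4.12 (cv2) and the standard library are available. Lean on these libraries where they do the work, as an engineer would, in place of code of your own. Each camera call takes 0.05 s, during which the arm holds its last target. There are 200 camera calls.

TASK

Kit the tray on the garage bench to match the outlines drawn on its sheet: the wheel bearing lying flat inside the large circle, the socket standing open end up inside the small circle, and the wrench lying flat inside the wrench outline, its larger jaw at the outline's wider end. The wrench stands larger jaw up in the wooden rack: take it out, first lay it flat on the bare bench and let go of it, and then pick it up afresh to set it in the tray. Leave the jar, the hammer and the wood offcut where they are.

Things in the scene. Friction and masses are not known exactly. Their poses are not given: they have to be found in the camera images.
- wrench_mid (a point): steel double open-ended wrench, 160 mm long, 10 mm thick, 0.25 kg; stands in the rack at first, larger jaw up. Point: middle of its length and thickness. z runs along it towards the larger jaw, y across its width, x through its thickness (either flat face may end up). Shank 18 mm wide, from 36 mm on the small side to 30 mm on the large side of this point
- wrench_large (a point): point on the wrench's centre line 5 mm from its larger end (75 mm from wrench_mid). The larger jaw is the last 50 mm of the length, 40 mm wide with parallel outer sides, its mouth 18 mm wide and some 30 mm deep
- wrench_small (a point): point on the wrench's centre line 5 mm from its smaller end (75 mm from wrench_mid, the other way). The smaller jaw is the last 44 mm, 28 mm wide, its mouth 12 mm wide. The balance point is some 5 to 10 mm from wrench_mid towards the larger jaw
- rack: fixed wooden block 60 mm high, 66 mm along its y, from x = -19 to 55 mm, with two upright slots (32 mm along y, 14 mm along x, floor at 6 mm): one at the origin, holding the wrench with some 2 mm play, and an empty one at x = 36 mm. Origin on the bench under the wrench. The wrench's width lies along the rack's y; its top is 166 mm above the bench
- bearing_mid (a point): steel wheel bearing, a flat ring 62 mm outside and 30 mm inside diameter, 18 mm high, lying on the bench; about 0.25 kg; this point is its centre, half-way up, z along its axis
- socket_mid (a point): steel wrench socket, a cup 38 mm in diameter and 50 mm tall standing open end up on the bench; about 0.2 kg; this point is its centre, half-way up, z along its axis towards the open end
- tray: fixed aluminium tray 220 mm (its x) by 300 mm (its y), floor 6 mm above the bench, rim 6 mm wide and 16 mm above the bench, with a white template sheet on its floor; origin under its centre, on the bench
- mark_big_c (a point): centre of the large circle (76 mm diameter) drawn on the tray's sheet, at sheet height: place of the bearing. It may be at either end of the tray's far half; z up
- mark_small_c (a point): centre of the small circle (52 mm diameter) drawn on the tray's sheet, at sheet height: place of the socket, in the other end of the far half; z up
- mark_long_c (a point): middle of the wrench outline drawn on the tray's sheet (7 mm larger than the wrench all round), at sheet height: place of wrench_mid; x runs along the outline towards its wider end, where the larger jaw goes; z up. The sheet height is 0.4 mm above the tray's floor on which things rest
- mark_long_large (a point): point of the wrench outline, 75 mm from its middle towards the wider end, where wrench_large goes
- mark_long_small (a point): point of the wrench outline, 75 mm from its middle towards the narrower end, where wrench_small goes
- jar: closed glass jar, 68 mm in diameter, 100 mm high, bystander; origin under its centre
- hammer: hammer lying on the bench beyond the tray, bystander; origin under its middle
- offcut: wood offcut, 40 by 110 by 30 mm high, bystander; origin under its centre

How it is judged:
By the outcome, as a careful person would: the job done as asked, in the order asked, and still so for the second after the job is handed in, with the robot touching nothing.
It also fails if it takes over 72 s, if anything falls off the work surface, if the arm or the gripper's body presses on something with over 40 N, if the wrist force passes 120 N, or if a joint passes its speed limit or range.

## Working session

There is one attempt and no reset: what is moved stays moved. The work goes in short steps, Python scripts to look and compute and a tool call to move; the robot and the scene stay as the last step left them, time stands still between calls to the robot, and variables do not carry over. Pictures are saved under pics/ and viewed, at most 10 in all, crops included, and the job is handed in when it is done.

Besides the shell and the picture viewer there is one more tool, called after "Call:" by a JSON object that holds its "method" and its "body", one argument or row to a line. send_rows: Moves the arm, as the interface text tells. Its arguments: {"type":"object","properties":{"series":{"type":"array","items":{"type":"object","properties":{"ax":{"type":"number"},"ay":{"type":"number"},"az":{"type":"number"},"dx":{"type":"number"},"dy":{"type":"number"},"dz":{"type":"number"},"hand":{"type":"number"}}}}},"required":["series"]}

```bash
mkdir -p pics; ls
cat > h.py <<'E'
import numpy as np, cv2
from cell import read_state, get_image, finish_job
from scipy.spatial.transform import Rotation as Ro
def grab(n,f=None):
    d=get_image(n)
    for k in('mtx','R','t'): d[k]=np.array(d[k],float)
    d['pixels']=np.array(d['pixels'])
    if f: cv2.imwrite('pics/'+f,d['pixels'][:,:,::-1])
    return d
def ray(d,u,v,z):
    c=-d['R'].T@d['t']; r=d['R'].T@np.linalg.solve(d['mtx'],[u,v,1.]); return c+r*(z-c[2])/r[2]
def proj(d,X):
    p=d['mtx']@(d['R']@np.array(X,float)+d['t']); return p[:2]/p[2]
def tri(d1,p1,d2,p2):
    A=[];b=[]
    for d,p in((d1,p1),(d2,p2)):
        c=-d['R'].T@d['t']; r=d['R'].T@np.linalg.solve(d['mtx'],[*p,1.]); r/=np.linalg.norm(r)
        P=np.eye(3)-np.outer(r,r); A.append(P); b.append(P@c)
    return np.linalg.lstsq(np.vstack(A),np.hstack(b),rcond=None)[0]
def rel(pos,R):
    """move from present pose to pos (mm), R matrix -> dx,dy,dz cm, rotvec"""
    s=read_state(); R0=Ro.from_euler('xyz',s['tool_rot']); 
    return np.round(R0.inv().apply(np.array(pos)-s['eef_pos'])/10,2), np.round((R0.inv()*Ro.from_matrix(R)).as_rotvec(),3)
E
python3 - <<'E'
from h import *
a=grab('top','t0.png');b=grab('side','s0.png')
for d in(a,b): print(d['mtx'],-d['R'].T@d['t'],d['R'])
s=read_state(); print(s)
E
```

```text
pics
[[401.28040876   0.         280.22664113]
 [  0.         401.28040876 205.12135529]
 [  0.           0.           1.        ]] [ 434.48572664   31.28613917 1086.02392539] [[-0.02050521 -0.99931392 -0.03084211]
 [-0.98944555  0.02470947 -0.14278283]
 [ 0.14344696  0.02758879 -0.98927338]]
[[422.35180102   0.         283.77997913]
 [  0.         422.35180102 205.54254669]
 [  0.           0.           1.        ]] [ 196.82090733 -507.07350254  630.07612713] [[ 0.8078775  -0.58931733  0.00624724]
 [-0.34581872 -0.48260277 -0.80467632]
 [ 0.47722464  0.64791948 -0.59368088]]
{'clock': 0.1, 'qpos': array([ 1.08025992,  0.62927778,  0.03846755,  1.5182561 , -0.0269991 ,
        0.99628411, -0.01999765]), 'qd': array([-0.0006799 , -0.00110936, -0.0003829 , -0.00197018, -0.00182999,
        0.00066496, -0.00014132]), 'tau': array([ 2.61150766e-03, -5.64525640e+01,  1.23004429e+00, -1.93971330e+01,
        1.12019404e-02,  5.38170090e-03,  2.68527195e-06]), 'eef_pos': array([ 267.64123475, -591.73716902,  230.46961193]), 'tool_rot': array([-3.13988624e+00,  3.22714804e-05,  4.24721102e-01]), 'force': array([ 0.86315677, -0.36543821,  0.84632101]), 'torque': array([-0.00712705,  0.03698435,  0.02056884]), 'gripper_force': 0.0, 'width': 85.31962506717063}
```

View pics/t0.png

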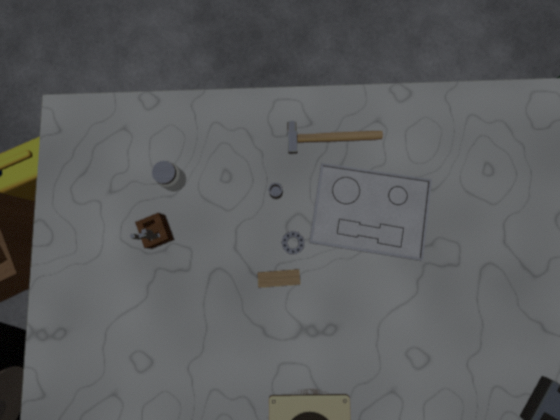

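View pics/s0.png

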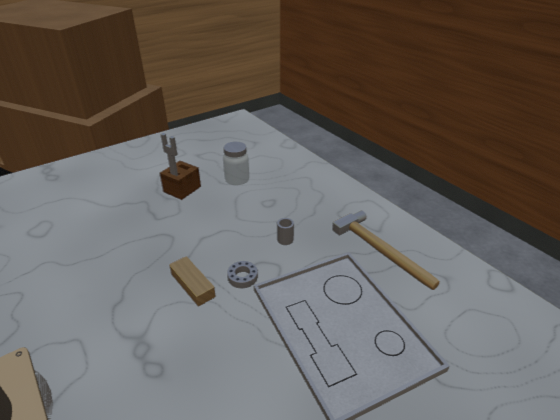

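The top view shows the rack at (154,231) with the wrench leaning towards (140,236), the jar at (165,174), the socket at (276,191), the bearing at (293,243) and the offcut at (279,278). In the tray, the large circle is at (346,190), the small circle at (398,196), and the wrench outline is at (370,232) with its wider end to the right. The side view agrees: the wide end is at (335,365), the bearing at (242,273) and the socket at (285,231).

```bash
cat > m.py <<'E'
from h import *
a=grab('top');b=grab('side')
def lines(d,quad,z):
    g=cv2.cvtColor(d['pixels'],cv2.COLOR_RGB2GRAY)
    m=np.zeros(g.shape,np.uint8); cv2.fillConvexPoly(m,np.array(quad,np.int32),255)
    big=cv2.resize(g,None,fx=4,fy=4,interpolation=cv2.INTER_CUBIC); mb=cv2.resize(m,None,fx=4,fy=4,interpolation=cv2.INTER_NEAREST)
    bg=cv2.medianBlur(big,81); t=((bg.astype(int)-big>12)&(mb>0)).astype(np.uint8)
    n,l,s,c=cv2.connectedComponentsWithStats(t)
    for i in range(1,n):
        if s[i,4]<150: continue
        v,u=np.nonzero(l==i)
        P=np.array([ray(d,(x+.5)/4-.5,(y+.5)/4-.5,z)[:2] for x,y in zip(u,v)])
        (cx,w,an)=cv2.minAreaRect(P.astype(np.float32))
        print(s[i,4],'c',np.round(cx,1),'size',np.round(w,1),'ang',round(an,1))
        if max(w)>120:
            box=cv2.boxPoints(((cx),w,an)); 
            k=np.argmax(w); ax=(box[2]-box[1]) if abs(np.linalg.norm(box[2]-box[1])-max(w))<1e-2 else (box[1]-box[0])
            ax/=np.linalg.norm(ax); nn=np.array([-ax[1],ax[0]]); q=P-np.array(cx)
            s1=q@ax; t1=q@nn
            print(' axis',ax,'yaw',np.arctan2(ax[1],ax[0]),'widths +end',np.ptp(t1[s1>40]),'-end',np.ptp(t1[s1<-40]), 'mid t', [ (t1[k].max()+t1[k].min())/2 for k in (s1>40,s1<-40)])
print('top');lines(a,[(326,171),(424,183),(416,254),(316,239)],6.4)
print('side');lines(b,[(264,292),(346,265),(432,362),(334,402)],6.4)
A=cv2.resize(a['pixels'][165:290,120:310],None,fx=4,fy=4,interpolation=cv2.INTER_CUBIC)
B=cv2.resize(b['pixels'][125:315,150:310],None,fx=3,fy=3,interpolation=cv2.INTER_CUBIC)
cv2.imwrite('pics/cA.png',np.clip(A[:,:,::-1].astype(int)*1.6,0,255));cv2.imwrite('pics/cB.png',np.clip(B[:,:,::-1].astype(int)*1.4,0,255))
E
python3 m.py
```

```text
top
2883 c [ 628.  -117.4] size [78.6 78.9] ang 87.8
2085 c [ 610.5 -256.1] size [55.6 54.7] ang 42.0
5912 c [ 514.6 -176.2] size [178.5  58.2] ang 78.3
 axis [0.20214719 0.9793551 ] yaw 1.3672465 widths +end 45.8697074591082 -end 58.015883115554104 mid t [np.float64(0.6553427152673823), np.float64(0.09422993236796806)]
side
3835 c [ 629.  -116.3] size [78.9 78.6] ang 54.2
9449 c [ 515. -175.] size [177.9  57.2] ang 78.6
 axis [0.19697756 0.98040795] yaw 1.3725222 widths +end 45.456236565904774 -end 57.172191157101366 mid t [np.float64(-0.08655956370066242), np.float64(-8.738908469219098e-05)]
3324 c [ 611.4 -255.2] size [54.1 54.2] ang 81.7[ WARN:0@0.888] global loadsave.cpp:1063 imwrite_ Unsupported depth image for selected encoder is fallbacked to CV_8U.
```

View pics/cA.png

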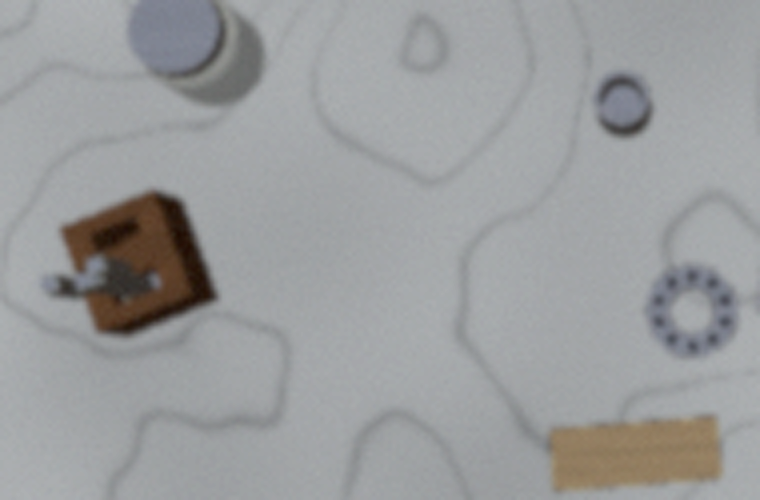

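View pics/cB.png

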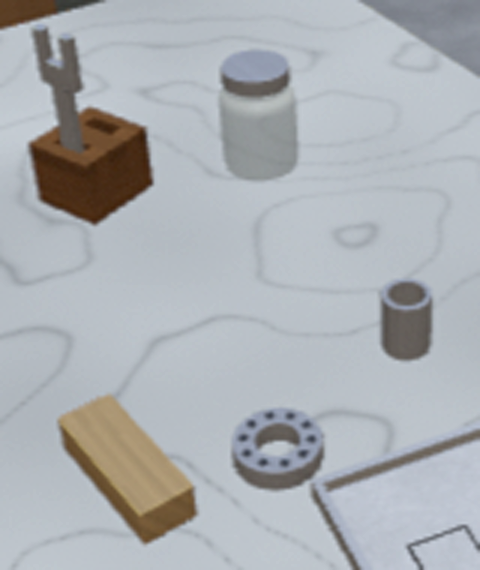

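Top crop: bearing centred at (692,310), socket mouth (623,102), prong tips (50,286) and (97,264), rack top corners (62,228), (155,192), (187,290) and (97,333). Side crop: bearing top face at (278,437), socket mouth (406,293), prong tips (41,31) and (67,40).

Run:
```python
from h import *
a=grab('top');b=grab('side')
A=lambda u,v:((u+.5)/4-.5+120,(v+.5)/4-.5+165)
B=lambda u,v:((u+.5)/3-.5+150,(v+.5)/3-.5+125)
for n,pa,pb,z in(('bearing',(692,310),(278,437),18),('socket',(623,102),(406,293),50),('prongL',(50,286),(41,31),166),('prongR',(97,264),(67,40),166)):
    print(n,ray(a,*A(*pa),z).round(1),ray(b,*B(*pb),z).round(1),tri(a,A(*pa),b,B(*pb)).round(1))
# rack top face by colour: brown hue, bright enough
for n,d,lim in(('top',a,(130,205,185,260)),('side',b,(155,155,205,205))):
    hsv=cv2.cvtColor(d['pixels'],cv2.COLOR_RGB2HSV); x0,y0,x1,y1=lim
    sub=hsv[y0:y1,x0:x1]; m=(((sub[...,0]<15)&(sub[...,1]>110)).astype(np.uint8))
    V=sub[...,2]; t=cv2.threshold(V[m>0].reshape(-1,1),0,255,cv2.THRESH_OTSU)[0]
    mm=((m>0)&(V>t)).astype(np.uint8); mm=cv2.morphologyEx(mm,cv2.MORPH_CLOSE,np.ones((7,7)))
    c=max(cv2.findContours(mm,cv2.RETR_EXTERNAL,cv2.CHAIN_APPROX_NONE)[0],key=cv2.contourArea)[:,0]
    P=np.array([ray(d,u+x0,v+y0,60)[:2] for u,v in c],np.float32)
    r=cv2.minAreaRect(P); print(n,'otsu',t,r,cv2.boxPoints(r).round(0).tolist())
for u,v in((62,228),(155,192),(187,290),(97,333)): print(ray(a,*A(u,v),60)[:2].round(1),end=' ')
print()
for u,v in((31,150),(92,110),(149,126),(91,174),(84,145),(102,125)): print(ray(b,*B(u,v),60)[:2].round(1),end=' ')
```

```text
bearing [489.4  30.2  18. ] [490.9  31.6  18. ] [489.6  30.   20. ]
socket [624.8  72.1  50. ] [628.7  74.3  50. ] [625.2  71.4  53.3]
prongL [503.9 401.9 166. ] [503.4 395.4 166. ] [505.  403.  162.3]
prongR [516.  374.7 166. ] [513.8 369.1 166. ] [516.3 376.1 162.3]
top otsu 41.0 ((526.2431640625, 393.6446533203125), (70.61492919921875, 62.7022819519043), 21.50031089782715) [[482.0, 410.0], [505.0, 352.0], [571.0, 377.0], [548.0, 436.0]]
side otsu 65.0 ((526.5949096679688, 394.423828125), (70.32804107666016, 61.59233474731445), 21.1375675201416) [[483.0, 410.0], [505.0, 353.0], [570.0, 378.0], [548.0, 436.0]]
[549.4 437.9] [571.5 377.4] [507.3 355.1] [480.9 413. ] 
[479.1 402.1] [548.9 433.2] [577.2 379.6] [504.2 339.2] [518.5 383.6] [545.  404.7]
```

```bash
cat >> h.py <<'E'
def down(yaw,tilt=0): return (Ro.from_euler('z',yaw)*Ro.from_euler('y',tilt)*Ro.from_euler('x',np.pi)).as_matrix()
def go(x,y,z,yaw,tilt=0): d,r=rel([x,y,z],down(yaw,tilt)); print('d',d,'a',r)
def st():
    s=read_state(); print('t',round(s['clock'],2),'p',s['eef_pos'].round(1),'rpy',s['tool_rot'].round(3),'q',s['qpos'].round(2),'F',s['force'].round(1),'w',round(s['width'],1),round(s['gripper_force'],1))
E
python3 -c "
from h import *
go(490,30.7,100,-.2)"
```

```text
d [ 45.91 -47.58  13.13] a [-0.001  0.     0.625]
```

Call:
{"method": "send_rows", "body": {
  "series": [
    {"dx": 23, "dy": -23.8, "dz": 0, "az": 0.31},
    {"dx": 23, "dy": -23.8, "dz": 0, "az": 0.31},
    {"dx": 23, "dy": -23.8, "dz": 0, "az": 0.31},
    {"dx": 23, "dy": -23.8, "dz": 0, "az": 0.31},
    {"dx": 45.9, "dy": -47.6, "dz": 5, "az": 0.625},
    {"dx": 45.9, "dy": -47.6, "dz": 5, "az": 0.625},
    {"dx": 45.9, "dy": -47.6, "dz": 5, "az": 0.625},
    {"dx": 45.9, "dy": -47.6, "dz": 5, "az": 0.625},
    {"dx": 45.9, "dy": -47.6, "dz": 5, "az": 0.625},
    {"dx": 45.9, "dy": -47.6, "dz": 5, "az": 0.625}
  ]
}}

```text
invalid input at $.series[0]: expected keys ax, ay, az, dx, dy, dz, hand
```

Call:
{"method": "send_rows", "body": {
  "series": [
    {"hand": 0}
  ]
}}

```text
invalid input at $.series[0]: expected keys ax, ay, az, dx, dy, dz, hand
```

```bash
python3 -c "
from h import *
st();go(490,30.7,60,-.2)"
```

```text
t 0.3 p [ 267.9 -592.1  231. ] rpy [-3.141 -0.     0.425] q [ 1.08  0.63  0.04  1.52 -0.03  1.   -0.02] F [-0.5  0.5  0.2] w 85.2 0.0
d [ 45.91 -47.58  17.13] a [-0.001  0.     0.625]
```

All keys are required in every row.

Call:
{"method": "send_rows", "body": {
  "series": [
    {"ax": 0, "ay": 0, "az": 0.31, "dx": 23, "dy": -23.8, "dz": 0, "hand": 0},
    {"ax": 0, "ay": 0, "az": 0.31, "dx": 23, "dy": -23.8, "dz": 0, "hand": 0},
    {"ax": 0, "ay": 0, "az": 0.31, "dx": 23, "dy": -23.8, "dz": 0, "hand": 0},
    {"ax": 0, "ay": 0, "az": 0.31, "dx": 23, "dy": -23.8, "dz": 0, "hand": 0},
    {"ax": 0, "ay": 0, "az": 0.31, "dx": 23, "dy": -23.8, "dz": 0, "hand": 0},
    {"ax": 0, "ay": 0, "az": 0.625, "dx": 45.9, "dy": -47.6, "dz": 5, "hand": 0},
    {"ax": 0, "ay": 0, "az": 0.625, "dx": 45.9, "dy": -47.6, "dz": 5, "hand": 0},
    {"ax": 0, "ay": 0, "az": 0.625, "dx": 45.9, "dy": -47.6, "dz": 5, "hand": 0},
    {"ax": 0, "ay": 0, "az": 0.625, "dx": 45.9, "dy": -47.6, "dz": 5, "hand": 0},
    {"ax": 0, "ay": 0, "az": 0.625, "dx": 45.9, "dy": -47.6, "dz": 5, "hand": 0}
  ]
}}

```text
clock: 1.3
eef_pos: [435.2, -123.3, 201.5]
tool_rot: [3.142, -0.001, -0.2]
force: [0.6, -0.1, -0.6]
width: 85.3
gripper_force: 0.0
```

```bash
python3 -c "
from h import *
st();go(490,30.7,60,-.2)"
```

```text
t 1.3 p [ 435.2 -123.3  201.5] rpy [ 3.142e+00 -1.000e-03 -2.000e-01] q [ 0.09  0.4   0.18  2.08 -0.11  0.66 -1.44] F [ 0.6 -0.1 -0.6] w 85.3 0.0
d [  2.29 -16.19  14.15] a [ 0.    -0.001 -0.   ]
```

Call:
{"method": "send_rows", "body": {
  "series": [
    {"ax": 0, "ay": 0, "az": 0, "dx": 2.3, "dy": -16.2, "dz": 14.1, "hand": 0},
    {"ax": 0, "ay": 0, "az": 0, "dx": 2.3, "dy": -16.2, "dz": 14.1, "hand": 0},
    {"ax": 0, "ay": 0, "az": 0, "dx": 2.3, "dy": -16.2, "dz": 14.1, "hand": 0},
    {"ax": 0, "ay": 0, "az": 0, "dx": 2.3, "dy": -16.2, "dz": 14.1, "hand": 0},
    {"ax": 0, "ay": 0, "az": 0, "dx": 2.3, "dy": -16.2, "dz": 14.1, "hand": 0},
    {"ax": 0, "ay": 0, "az": 0, "dx": 2.3, "dy": -16.2, "dz": 14.1, "hand": 0}
  ]
}}

```text
clock: 1.9
eef_pos: [488.9, 31.1, 58.9]
tool_rot: [-3.142, 0.003, -0.196]
force: [-1.0, -0.4, 0.8]
width: 85.1
gripper_force: 0.0
```

```bash
python3 -c "
from h import *
st();go(490,30.7,-1,-.2)
a=grab('side','s1.png')
cv2.imwrite('pics/s1c.png',cv2.resize(a['pixels'][150:330,150:330,::-1],None,fx=3,fy=3))"
```

```text
t 1.9 p [488.9  31.1  58.9] rpy [-3.142e+00  3.000e-03 -1.960e-01] q [-0.2   0.7   0.11  2.1  -0.21  0.36 -1.68] F [-1.  -0.4  0.8] w 85.1 0.0
d [0.13 0.02 5.99] a [-0.     0.003  0.004]
```

View pics/s1c.png

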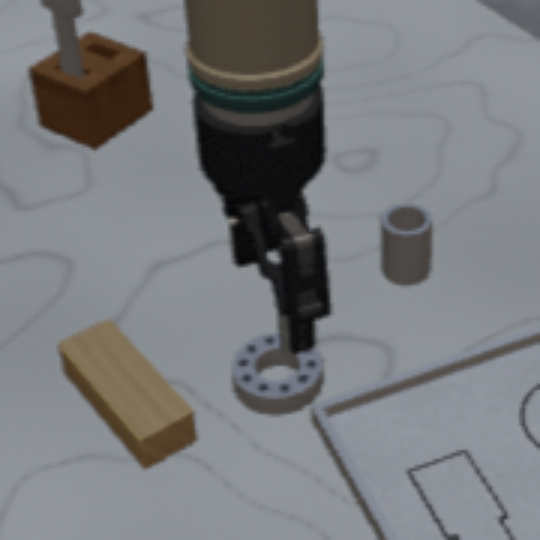

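The gripper stands over the bearing at (278,365), with its near finger at (300,335). It clears the offcut, so I descend.

Call:
{"method": "send_rows", "body": {
  "series": [
    {"ax": 0, "ay": 0, "az": 0, "dx": 0.1, "dy": 0, "dz": 3.5, "hand": 0},
    {"ax": 0, "ay": 0, "az": 0, "dx": 0.1, "dy": 0, "dz": 5.9, "hand": 0},
    {"ax": 0, "ay": 0, "az": 0, "dx": 0.1, "dy": 0, "dz": 5.9, "hand": 0},
    {"ax": 0, "ay": 0, "az": 0, "dx": 0.1, "dy": 0, "dz": 5.9, "hand": 1},
    {"ax": 0, "ay": 0, "az": 0, "dx": 0.1, "dy": 0, "dz": 5.9, "hand": 1},
    {"ax": 0, "ay": 0, "az": 0, "dx": 0.1, "dy": 0, "dz": 5.9, "hand": 1},
    {"ax": 0, "ay": 0, "az": 0, "dx": 0.1, "dy": 0, "dz": 5.9, "hand": 1},
    {"ax": 0, "ay": 0, "az": 0, "dx": 0.1, "dy": 0, "dz": 5.9, "hand": 1}
  ]
}}

```text
clock: 2.75
eef_pos: [492.7, 22.7, 8.9]
tool_rot: [3.14, -0.009, -0.208]
force: [-8.2, -5.3, 64.5]
width: 58.6
gripper_force: 75.4
```

```bash
python3 -c "
from h import *
st();go(628.5,-116.9,60,-.2)"
```

```text
t 2.75 p [492.7  22.7   8.9] rpy [ 3.14  -0.009 -0.208] q [-0.16  0.79  0.08  2.11 -0.23  0.24 -1.65] F [-8.2 -5.3 64.5] w 58.6 75.4
d [16.21 10.87 -4.95] a [ 0.002 -0.009 -0.008]
```

```bash
python3 -c "
from h import *
a=grab('side');b=grab('top')
A=cv2.resize(a['pixels'][220:320,180:310,::-1],None,fx=4,fy=4)
B=cv2.resize(b['pixels'][200:300,250:320,::-1],None,fx=4,fy=4)
cv2.imwrite('pics/s2.png',np.hstack([A,B]));st()"
```

```text
t 2.85 p [492.7  22.7   8.9] rpy [ 3.14  -0.009 -0.208] q [-0.16  0.79  0.08  2.11 -0.23  0.24 -1.65] F [-8.7 -4.7 64.2] w 59.0 75.4
```

View pics/s2.png

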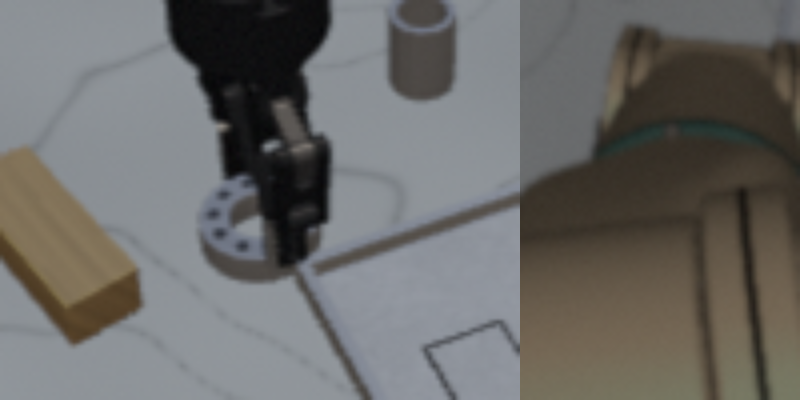

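The right finger is outside the ring at (290,250), near the tray corner. The grip is off centre because joint 6 reached its lower limit (0.23) and shifted the pose. I'll open, rise, and approach again tilted inward about the closing axis so joint 6 has room.

Call:
{"method": "send_rows", "body": {
  "series": [
    {"ax": 0, "ay": 0, "az": 0, "dx": 0, "dy": 0, "dz": -1.0, "hand": 0},
    {"ax": 0, "ay": 0, "az": 0, "dx": 0, "dy": 0, "dz": -1.0, "hand": 0},
    {"ax": 0, "ay": 0, "az": 0, "dx": 0, "dy": 0, "dz": -3.0, "hand": 0},
    {"ax": 0, "ay": 0, "az": 0, "dx": 0, "dy": 0, "dz": -9.0, "hand": 0},
    {"ax": 0, "ay": 0, "az": 0, "dx": 0, "dy": 0, "dz": -9.0, "hand": 0},
    {"ax": 0, "ay": 0, "az": 0, "dx": 0, "dy": 0, "dz": -12.0, "hand": 0},
    {"ax": 0, "ay": 0, "az": 0, "dx": 0, "dy": 0, "dz": -12.0, "hand": 0},
    {"ax": 0, "ay": 0, "az": 0, "dx": 0, "dy": 0, "dz": -12.0, "hand": 0}
  ]
}}

```text
clock: 3.65
eef_pos: [490.6, 27.9, 121.9]
tool_rot: [-3.141, -0.002, -0.201]
force: [-0.3, -0.3, 1.2]
width: 85.6
gripper_force: 0.0
```

```bash
python3 -c "
from h import *
st()
a=grab('side')
g=cv2.cvtColor(a['pixels'],cv2.COLOR_RGB2HSV)
A=cv2.resize(a['pixels'][180:320,150:320,::-1],None,fx=4,fy=4,interpolation=cv2.INTER_CUBIC)
cv2.imwrite('pics/s3.png',A)
go(488,30.7,45,-.2,.2)"
```

```text
t 3.65 p [490.6  27.9 121.9] rpy [-3.141e+00 -2.000e-03 -2.010e-01] q [-0.23  0.58  0.17  2.06 -0.19  0.51 -1.69] F [-0.3 -0.3  1.2] w 85.6 0.0
d [-0.24 -0.22  7.62] a [ 0.    -0.2   -0.001]
```

View pics/s3.png

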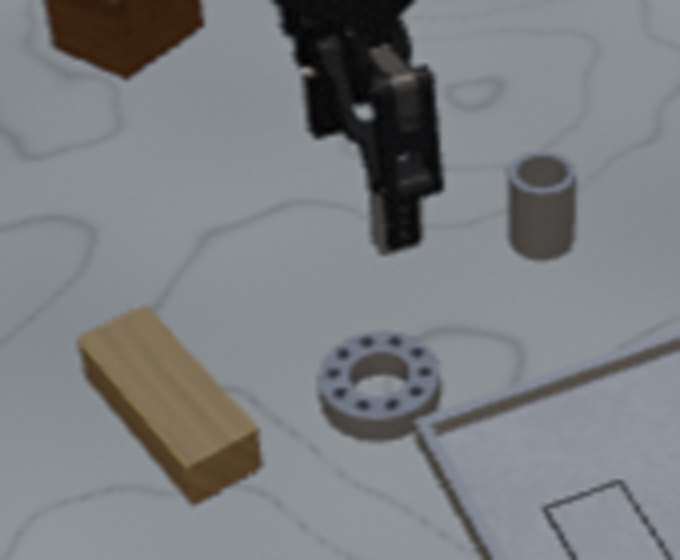

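```bash
python3 -c "
from h import *
a=get_image('side')
for k in('mtx','R','t'): a[k]=np.array(a[k])
f=lambda u,v,z:ray(a,(u+.5)/4-.5+150,(v+.5)/4-.5+180,z).round(1)
print('ring',f(380,377,18),'corner',f(416,426,16),'rim edges',f(680,338,16),f(475,555,16))
print('ring edges',f(319,383,18),f(441,383,18),f(380,333,18),f(380,420,18))
"
```

```text
ring [489.5  20.5  18. ] corner [487.2 -16.   16. ] rim edges [630.6 -44.4  16. ] [466.6 -96.8  16. ]
ring edges [462.7  34.8  18. ] [511.9  -0.7  18. ] [506.   47.2  18. ] [474.2  -4.1  18. ]
```

The ring is flat and now at about (489,20.5), and the tray's corner is at (487,-16), only about 5 mm from the ring. The finger pressed on that corner. I'll close along the 30° direction instead, clear of the tray.

```bash
python3 -c "
from h import *
go(488,22,45,2.09,-.2)"
```

```text
d [-0.03  0.64  7.58] a [ 0.228  0.105 -2.282]
```

Call:
{"method": "send_rows", "body": {
  "series": [
    {"ax": 0.228, "ay": 0.105, "az": -2.282, "dx": 0, "dy": 0.64, "dz": 4, "hand": 0},
    {"ax": 0.228, "ay": 0.105, "az": -2.282, "dx": 0, "dy": 0.64, "dz": 4, "hand": 0},
    {"ax": 0.228, "ay": 0.105, "az": -2.282, "dx": 0, "dy": 0.64, "dz": 4, "hand": 0},
    {"ax": 0.228, "ay": 0.105, "az": -2.282, "dx": 0, "dy": 0.64, "dz": 4, "hand": 0},
    {"ax": 0.228, "ay": 0.105, "az": -2.282, "dx": 0, "dy": 0.64, "dz": 4, "hand": 0},
    {"ax": 0.228, "ay": 0.105, "az": -2.282, "dx": 0, "dy": 0.64, "dz": 4, "hand": 0},
    {"ax": 0.228, "ay": 0.105, "az": -2.282, "dx": 0, "dy": 0.64, "dz": 4, "hand": 0},
    {"ax": 0.228, "ay": 0.105, "az": -2.282, "dx": 0, "dy": 0.64, "dz": 4, "hand": 0},
    {"ax": 0.228, "ay": 0.105, "az": -2.282, "dx": 0, "dy": 0.64, "dz": 4, "hand": 0},
    {"ax": 0.228, "ay": 0.105, "az": -2.282, "dx": 0, "dy": 0.64, "dz": 4, "hand": 0}
  ]
}}

```text
clock: 4.75
eef_pos: [488.1, 22.2, 80.3]
tool_rot: [-3.082, -0.139, 1.295]
force: [-0.3, 0.8, -0.4]
width: 85.3
gripper_force: 0.0
```

```bash
python3 -c "
from h import *
st();go(488,22,45,2.09,-.2)"
```

```text
t 4.75 p [488.1  22.2  80.3] rpy [-3.082 -0.139  1.295] q [ 0.29  0.7  -0.43  2.06  0.27  0.46 -0.57] F [-0.3  0.8 -0.4] w 85.3 0.0
d [-0.51  0.21  3.49] a [ 0.077  0.035 -0.785]
```

Call:
{"method": "send_rows", "body": {
  "series": [
    {"ax": 0.077, "ay": 0.035, "az": -0.785, "dx": -0.5, "dy": 0.2, "dz": 2.5, "hand": 0},
    {"ax": 0.077, "ay": 0.035, "az": -0.785, "dx": -0.5, "dy": 0.2, "dz": 2.5, "hand": 0},
    {"ax": 0.077, "ay": 0.035, "az": -0.785, "dx": -0.5, "dy": 0.2, "dz": 3.5, "hand": 0},
    {"ax": 0.077, "ay": 0.035, "az": -0.785, "dx": -0.5, "dy": 0.2, "dz": 3.5, "hand": 0},
    {"ax": 0.077, "ay": 0.035, "az": -0.785, "dx": -0.5, "dy": 0.2, "dz": 3.5, "hand": 0},
    {"ax": 0.077, "ay": 0.035, "az": -0.785, "dx": -0.5, "dy": 0.2, "dz": 3.5, "hand": 0},
    {"ax": 0.077, "ay": 0.035, "az": -0.785, "dx": -0.5, "dy": 0.2, "dz": 3.5, "hand": 0}
  ]
}}

```text
clock: 5.45
eef_pos: [488.4, 22.4, 45.2]
tool_rot: [3.141, -0.2, 2.082]
force: [0.4, -0.3, 0.2]
width: 85.2
gripper_force: 0.0
```

```bash
python3 -c "
from h import *
st();go(488,22,1,2.09,-.2)"
```

```text
t 5.45 p [488.4  22.4  45.2] rpy [ 3.141 -0.2    2.082] q [ 0.43  0.84 -0.64  2.    0.54  0.57 -0.02] F [ 0.4 -0.3  0.2] w 85.2 0.0
d [-0.89 -0.06  4.33] a [ 0.002  0.    -0.008]
```

Call:
{"method": "send_rows", "body": {
  "series": [
    {"ax": 0, "ay": 0, "az": 0, "dx": -0.45, "dy": 0, "dz": 2.2, "hand": 0},
    {"ax": 0, "ay": 0, "az": 0, "dx": -0.65, "dy": 0, "dz": 3.3, "hand": 0},
    {"ax": 0, "ay": 0, "az": 0, "dx": -0.9, "dy": 0, "dz": 4.3, "hand": 0},
    {"ax": 0, "ay": 0, "az": 0, "dx": -0.9, "dy": 0, "dz": 4.3, "hand": 0.1},
    {"ax": 0, "ay": 0, "az": 0, "dx": -0.9, "dy": 0, "dz": 4.3, "hand": 1},
    {"ax": 0, "ay": 0, "az": 0, "dx": -0.9, "dy": 0, "dz": 4.3, "hand": 1},
    {"ax": 0, "ay": 0, "az": 0, "dx": -0.9, "dy": 0, "dz": 4.3, "hand": 1},
    {"ax": 0, "ay": 0, "az": 0, "dx": -0.9, "dy": 0, "dz": 4.3, "hand": 1}
  ]
}}

```text
clock: 6.25
eef_pos: [489.9, 22.4, 3.3]
tool_rot: [3.138, -0.197, 2.086]
force: [-0.8, 0.5, 6.1]
width: 58.9
gripper_force: 63.5
```

```bash
python3 -c "
from h import *
st();go(488,22,60,2.09,-.2)"
```

```text
t 6.25 p [489.9  22.4   3.3] rpy [ 3.138 -0.197  2.086] q [ 0.39  0.91 -0.58  2.01  0.6   0.49 -0.05] F [-0.8  0.5  6.1] w 58.9 63.5
d [ 1.17 -0.17 -5.55] a [ 0.004  0.003 -0.004]
```

Call:
{"method": "send_rows", "body": {
  "series": [
    {"ax": 0, "ay": 0, "az": 0, "dx": 0.6, "dy": 0, "dz": -2.8, "hand": 1},
    {"ax": 0, "ay": 0, "az": 0, "dx": 1.2, "dy": 0, "dz": -5.6, "hand": 1},
    {"ax": 0, "ay": 0, "az": 0, "dx": 1.2, "dy": 0, "dz": -5.6, "hand": 1}
  ]
}}

```text
clock: 6.55
eef_pos: [490.9, 23.1, 62.2]
tool_rot: [3.135, -0.195, 2.086]
force: [0.4, 0.2, -3.8]
width: 59.0
gripper_force: 66.9
```

```bash
python3 -c "
from h import *
st();go(626.7,-116.5,60,2.94,-.2)"
```

```text
t 6.55 p [490.9  23.1  62.2] rpy [ 3.135 -0.195  2.086] q [ 0.45  0.82 -0.67  1.99  0.53  0.6  -0.01] F [ 0.4  0.2 -3.8] w 59.0 66.9
d [-18.52   4.97  -3.41] a [ 0.174  0.007 -0.838]
```

Call:
{"method": "send_rows", "body": {
  "series": [
    {"ax": 0.174, "ay": 0.007, "az": -0.838, "dx": -18.5, "dy": 5, "dz": -3.4, "hand": 1},
    {"ax": 0.174, "ay": 0.007, "az": -0.838, "dx": -18.5, "dy": 5, "dz": -3.4, "hand": 1},
    {"ax": 0.174, "ay": 0.007, "az": -0.838, "dx": -18.5, "dy": 5, "dz": -3.4, "hand": 1},
    {"ax": 0.174, "ay": 0.007, "az": -0.838, "dx": -18.5, "dy": 5, "dz": -3.4, "hand": 1},
    {"ax": 0.174, "ay": 0.007, "az": -0.838, "dx": -18.5, "dy": 5, "dz": -3.4, "hand": 1},
    {"ax": 0.174, "ay": 0.007, "az": -0.838, "dx": -18.5, "dy": 5, "dz": -3.4, "hand": 1},
    {"ax": 0.174, "ay": 0.007, "az": -0.838, "dx": -18.5, "dy": 5, "dz": -3.4, "hand": 1},
    {"ax": 0.174, "ay": 0.007, "az": -0.838, "dx": -18.5, "dy": 5, "dz": -3.4, "hand": 1}
  ]
}}

```text
clock: 7.35
eef_pos: [624.2, -116.5, 55.4]
tool_rot: [-3.14, -0.206, 2.938]
force: [-0.7, -0.7, -2.4]
width: 59.1
gripper_force: 66.8
```

```bash
python3 -c "
from h import *
st();go(626.7,-116.5,10.3,2.94,-.2)"
```

```text
t 7.35 p [ 624.2 -116.5   55.4] rpy [-3.14  -0.206  2.938] q [ 0.56  1.06 -0.84  1.45  0.73  1.19  0.94] F [-0.7 -0.7 -2.4] w 59.1 66.8
d [-1.17  0.05  4.36] a [-0.002 -0.006 -0.002]
```

Call:
{"method": "send_rows", "body": {
  "series": [
    {"ax": 0, "ay": 0, "az": 0, "dx": -0.9, "dy": 0.05, "dz": 3.2, "hand": 1},
    {"ax": 0, "ay": 0, "az": 0, "dx": -1.1, "dy": 0.05, "dz": 4.0, "hand": 1},
    {"ax": 0, "ay": 0, "az": 0, "dx": -1.17, "dy": 0.05, "dz": 4.36, "hand": 1},
    {"ax": 0, "ay": 0, "az": 0, "dx": -1.17, "dy": 0.05, "dz": 4.36, "hand": 1}
  ]
}}

```text
clock: 7.75
eef_pos: [627.1, -116.6, 11.3]
tool_rot: [-3.14, -0.206, 2.94]
force: [-0.5, -0.0, -2.7]
width: 58.7
gripper_force: 66.8
```

```bash
python3 -c "
from h import *
st()"
```

```text
t 7.75 p [ 627.1 -116.6   11.3] rpy [-3.14  -0.206  2.94 ] q [ 0.55  1.12 -0.82  1.45  0.77  1.14  0.93] F [-0.5 -0.  -2.7] w 58.7 66.8
```

Call:
{"method": "send_rows", "body": {
  "series": [
    {"ax": 0, "ay": 0, "az": 0, "dx": -0.03, "dy": 0, "dz": 0.15, "hand": 1},
    {"ax": 0, "ay": 0, "az": 0, "dx": -0.03, "dy": 0, "dz": 0.15, "hand": 1},
    {"ax": 0, "ay": 0, "az": 0, "dx": -0.03, "dy": 0, "dz": 0.15, "hand": 0},
    {"ax": 0, "ay": 0, "az": 0, "dx": -0.03, "dy": 0, "dz": 0.15, "hand": 0},
    {"ax": 0, "ay": 0, "az": 0, "dx": -0.03, "dy": 0, "dz": 0.15, "hand": 0},
    {"ax": 0, "ay": 0, "az": 0, "dx": 0.4, "dy": 0, "dz": -2, "hand": 0},
    {"ax": 0, "ay": 0, "az": 0, "dx": 1.2, "dy": 0, "dz": -6, "hand": 0},
    {"ax": 0, "ay": 0, "az": 0, "dx": 1.8, "dy": 0, "dz": -9, "hand": 0},
    {"ax": 0, "ay": 0, "az": 0, "dx": 1.8, "dy": 0, "dz": -9, "hand": 0}
  ]
}}

```text
clock: 8.65
eef_pos: [631.6, -115.6, 109.9]
tool_rot: [3.141, -0.196, 2.94]
force: [0.9, 0.8, 0.6]
width: 85.6
gripper_force: 0.0
```

```bash
python3 -c "
from h import *
st();go(626,72.5,100,2.94,0)"
```

```text
t 8.65 p [ 631.6 -115.6  109.9] rpy [ 3.141 -0.196  2.94 ] q [ 0.57  1.   -0.88  1.42  0.69  1.26  0.97] F [0.9 0.8 0.6] w 85.6 0.0
d [ 4.04 18.32  1.82] a [ 0.001 -0.196  0.   ]
```

Call:
{"method": "send_rows", "body": {
  "series": [
    {"ax": 0, "ay": -0.196, "az": 0, "dx": 4.04, "dy": 18.3, "dz": 1.8, "hand": 0},
    {"ax": 0, "ay": -0.196, "az": 0, "dx": 4.04, "dy": 18.3, "dz": 1.8, "hand": 0},
    {"ax": 0, "ay": -0.196, "az": 0, "dx": 4.04, "dy": 18.3, "dz": 1.8, "hand": 0},
    {"ax": 0, "ay": -0.196, "az": 0, "dx": 4.04, "dy": 18.3, "dz": 1.8, "hand": 0},
    {"ax": 0, "ay": -0.196, "az": 0, "dx": 4.04, "dy": 18.3, "dz": 1.8, "hand": 0},
    {"ax": 0, "ay": -0.196, "az": 0, "dx": 4.04, "dy": 18.3, "dz": 1.8, "hand": 0}
  ]
}}

```text
clock: 9.25
eef_pos: [622.3, 72.7, 94.3]
tool_rot: [-3.14, -0.009, 2.943]
force: [0.5, -0.3, -0.2]
width: 85.5
gripper_force: 0.0
```

```bash
cat > ring.py <<'E'
from h import *
st()
import sys
b=grab('side');g=cv2.cvtColor(b['pixels'],cv2.COLOR_RGB2HSV)
# bearing in tray: darker than the sheet near the big circle mark
x0,y0=300,250
A=cv2.resize(b['pixels'][y0:y0+150,x0:x0+150,::-1],None,fx=4,fy=4,interpolation=cv2.INTER_CUBIC)
cv2.imwrite('pics/'+sys.argv[1],A)
print('mark px in crop',[(proj(b,p)-[x0,y0])*4 for p in([628.7,-116.7,6.4],[628.7,-116.7,24],[611,-255.7,6.4])])
E
python3 ring.py r1.png; python3 -c "
from h import *
go(626,72.5,12,2.94,0)"
```

```text
t 9.25 p [622.3  72.7  94.3] rpy [-3.14  -0.009  2.943] q [ 0.31  0.91 -0.84  1.68  0.81  0.95  0.53] F [ 0.5 -0.3 -0.2] w 85.5 0.0
mark px in crop [array([169.30129295, 156.4876192 ]), array([172.51636792, 131.53470621]), array([357.17868151, 370.77893556])]
d [-0.38  0.27  8.19] a [-0.003 -0.009  0.001]
```

View pics/r1.png

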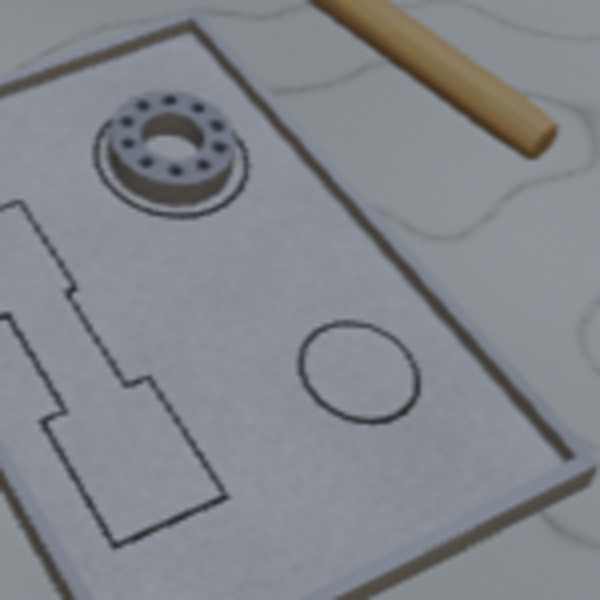

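The bearing lies flat inside the large circle: its top is centred at (171,139) and the circle's line is visible all round the near side. The socket is next.

Call:
{"method": "send_rows", "body": {
  "series": [
    {"ax": 0, "ay": 0, "az": 0, "dx": -0.3, "dy": 0.2, "dz": 4, "hand": 0},
    {"ax": 0, "ay": 0, "az": 0, "dx": -0.3, "dy": 0.2, "dz": 8, "hand": 0},
    {"ax": 0, "ay": 0, "az": 0, "dx": -0.3, "dy": 0.2, "dz": 8, "hand": 0},
    {"ax": 0, "ay": 0, "az": 0, "dx": -0.3, "dy": 0.2, "dz": 8, "hand": 1},
    {"ax": 0, "ay": 0, "az": 0, "dx": -0.3, "dy": 0.2, "dz": 8, "hand": 1},
    {"ax": 0, "ay": 0, "az": 0, "dx": -0.3, "dy": 0.2, "dz": 8, "hand": 1},
    {"ax": 0, "ay": 0, "az": 0, "dx": -0.3, "dy": 0.2, "dz": 8, "hand": 1},
    {"ax": 0, "ay": 0, "az": 0, "dx": -0.3, "dy": 0.2, "dz": 8, "hand": 1},
    {"ax": 0, "ay": 0, "az": 0, "dx": -0.3, "dy": 0.2, "dz": 8, "hand": 1}
  ]
}}

```text
clock: 10.2
eef_pos: [626.5, 73.2, 16.0]
tool_rot: [-3.142, -0.006, 2.94]
force: [-0.3, -0.9, 6.3]
width: 37.3
gripper_force: 59.6
```

```bash
python3 -c "
from h import *
st();go(611,-255.7,100,2.94,0)"
```

```text
t 10.2 p [626.5  73.2  16. ] rpy [-3.142 -0.006  2.94 ] q [ 0.27  1.01 -0.76  1.69  0.91  0.83  0.46] F [-0.3 -0.9  6.3] w 37.3 59.6
d [ -5.01 -32.54  -8.43] a [-0.    -0.006  0.   ]
```

Call:
{"method": "send_rows", "body": {
  "series": [
    {"ax": 0, "ay": 0, "az": 0, "dx": 0, "dy": 0, "dz": -4, "hand": 1},
    {"ax": 0, "ay": 0, "az": 0, "dx": 0, "dy": 0, "dz": -8.4, "hand": 1},
    {"ax": 0, "ay": 0, "az": 0, "dx": -5.0, "dy": -32.5, "dz": -8.4, "hand": 1},
    {"ax": 0, "ay": 0, "az": 0, "dx": -5.0, "dy": -32.5, "dz": -8.4, "hand": 1},
    {"ax": 0, "ay": 0, "az": 0, "dx": -5.0, "dy": -32.5, "dz": -8.4, "hand": 1},
    {"ax": 0, "ay": 0, "az": 0, "dx": -5.0, "dy": -32.5, "dz": -8.4, "hand": 1},
    {"ax": 0, "ay": 0, "az": 0, "dx": -5.0, "dy": -32.5, "dz": -8.4, "hand": 1},
    {"ax": 0, "ay": 0, "az": 0, "dx": -5.0, "dy": -32.5, "dz": -8.4, "hand": 1},
    {"ax": 0, "ay": 0, "az": 0, "dx": -5.0, "dy": -32.5, "dz": -8.4, "hand": 1},
    {"ax": 0, "ay": 0, "az": 0, "dx": -5.0, "dy": -32.5, "dz": -8.4, "hand": 1}
  ]
}}

```text
clock: 11.2
eef_pos: [607.9, -264.3, 97.2]
tool_rot: [-3.135, -0.009, 2.93]
force: [-0.8, -0.3, -3.0]
width: 37.2
gripper_force: 61.2
```

```bash
python3 -c "
from h import *
st();go(611,-255.7,23.5,2.94,0)"
```

```text
t 11.2 p [ 607.9 -264.3   97.2] rpy [-3.135 -0.009  2.93 ] q [ 0.82  0.95 -0.86  1.56  0.82  1.02  1.07] F [-0.8 -0.3 -3. ] w 37.2 61.2
d [-0.19  0.95  7.36] a [-0.007 -0.009 -0.01 ]
```

Call:
{"method": "send_rows", "body": {
  "series": [
    {"ax": 0, "ay": 0, "az": 0, "dx": 0, "dy": 0, "dz": 0, "hand": 1},
    {"ax": 0, "ay": 0, "az": 0, "dx": 0, "dy": 0, "dz": 0, "hand": 1}
  ]
}}

```text
clock: 11.4
eef_pos: [610.1, -253.8, 98.1]
tool_rot: [3.142, -0.009, 2.943]
force: [-0.1, 0.3, -3.4]
width: 37.6
gripper_force: 61.2
```

```bash
python3 -c "
from h import *
st();go(611,-255.7,23.5,2.94,0)"
```

```text
t 11.4 p [ 610.1 -253.8   98.1] rpy [ 3.142 -0.009  2.943] q [ 0.81  0.95 -0.87  1.57  0.82  1.02  1.07] F [-0.1  0.3 -3.4] w 37.6 61.2
d [-0.19 -0.17  7.45] a [ 0.    -0.009  0.003]
```

Call:
{"method": "send_rows", "body": {
  "series": [
    {"ax": 0, "ay": 0, "az": 0, "dx": -0.1, "dy": -0.15, "dz": 4, "hand": 1},
    {"ax": 0, "ay": 0, "az": 0, "dx": -0.15, "dy": -0.15, "dz": 6.5, "hand": 1},
    {"ax": 0, "ay": 0, "az": 0, "dx": -0.15, "dy": -0.15, "dz": 7.3, "hand": 1},
    {"ax": 0, "ay": 0, "az": 0, "dx": -0.15, "dy": -0.15, "dz": 7.5, "hand": 1},
    {"ax": 0, "ay": 0, "az": 0, "dx": -0.15, "dy": -0.15, "dz": 7.5, "hand": 1}
  ]
}}

```text
clock: 11.9
eef_pos: [611.3, -256.2, 23.3]
tool_rot: [-3.141, -0.008, 2.942]
force: [0.5, 0.6, -2.5]
width: 37.3
gripper_force: 61.2
```

```bash
python3 -c "
from h import *
st();go(611,-255.7,21.5,2.94,0)"
```

```text
t 11.9 p [ 611.3 -256.2   23.3] rpy [-3.141 -0.008  2.942] q [ 0.78  1.05 -0.8   1.59  0.9   0.92  1.02] F [ 0.5  0.6 -2.5] w 37.3 61.2
d [0.04 0.04 0.18] a [-0.001 -0.008  0.002]
```

Call:
{"method": "send_rows", "body": {
  "series": [
    {"ax": 0, "ay": 0, "az": 0, "dx": 0, "dy": 0, "dz": 0.12, "hand": 1},
    {"ax": 0, "ay": 0, "az": 0, "dx": 0, "dy": 0, "dz": 0.12, "hand": 1},
    {"ax": 0, "ay": 0, "az": 0, "dx": 0, "dy": 0, "dz": 0.12, "hand": 0.3},
    {"ax": 0, "ay": 0, "az": 0, "dx": 0, "dy": 0, "dz": 0.12, "hand": 0},
    {"ax": 0, "ay": 0, "az": 0, "dx": 0, "dy": 0, "dz": 0.12, "hand": 0},
    {"ax": 0, "ay": 0, "az": 0, "dx": 0, "dy": 0, "dz": -3, "hand": 0},
    {"ax": 0, "ay": 0, "az": 0, "dx": 0, "dy": 0, "dz": -8, "hand": 0},
    {"ax": 0, "ay": 0, "az": 0, "dx": 0, "dy": 0, "dz": -18, "hand": 0},
    {"ax": 0, "ay": 0, "az": 0, "dx": 0, "dy": 0, "dz": -18, "hand": 0},
    {"ax": 0, "ay": 0, "az": 0, "dx": 0, "dy": 0, "dz": -18, "hand": 0}
  ]
}}

```text
clock: 12.9
eef_pos: [616.5, -257.2, 210.7]
tool_rot: [-3.14, 0.004, 2.94]
force: [0.6, 0.2, -0.3]
width: 85.5
gripper_force: 0.0
```

```bash
python3 -c "
from h import *
st();go(560,300,280,-2.77,-.3)"
```

```text
t 12.9 p [ 616.5 -257.2  210.7] rpy [-3.14   0.004  2.94 ] q [ 0.84  0.84 -0.94  1.47  0.71  1.19  1.16] F [ 0.6  0.2 -0.3] w 85.5 0.0
d [16.66 53.45 -7.08] a [ 0.083  0.295 -0.569]
```

```bash
python3 ring.py r2.png; python3 -c "
from h import *
b=grab('side')
g=cv2.cvtColor(b['pixels'],cv2.COLOR_RGB2GRAY)
go(580,330,260,-2.77,-.6)"
```

```text
t 12.9 p [ 616.5 -257.2  210.7] rpy [-3.14   0.004  2.94 ] q [ 0.84  0.84 -0.94  1.47  0.71  1.19  1.16] F [ 0.6  0.2 -0.3] w 85.5 0.0
mark px in crop [array([169.30129295, 156.4876192 ]), array([172.51636792, 131.53470621]), array([357.17868151, 370.77893556])]
d [14.98 56.93 -5.63] a [ 0.171  0.576 -0.555]
```

View pics/r2.png

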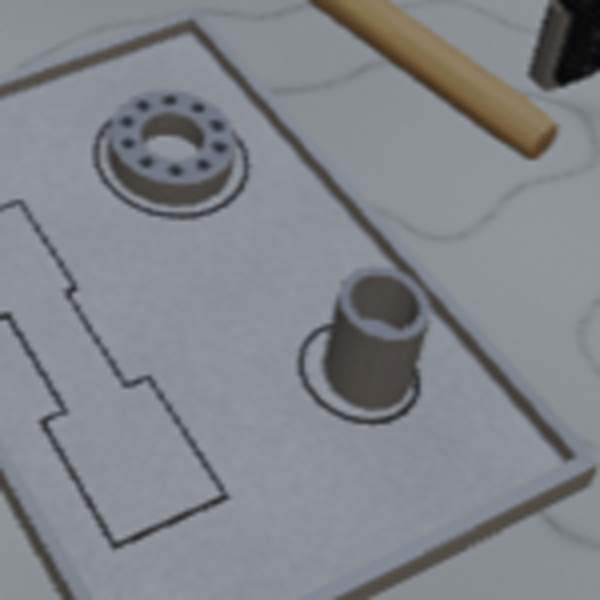

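The socket stands upright, but its base (about x 326–414) touches the right side of the small circle (299–419), roughly 5 mm towards +x. The gripper is directly above, so I'll regrasp it, shift it, and release.

```bash
python3 -c "
from h import *
go(616.4,-257,24,2.94,0)"
```

```text
d [-0.47  0.2  18.  ] a [-0.002 -0.006  0.   ]
```

Call:
{"method": "send_rows", "body": {
  "series": [
    {"ax": 0, "ay": 0, "az": 0, "dx": 0, "dy": 0, "dz": 9, "hand": 0},
    {"ax": 0, "ay": 0, "az": 0, "dx": 0, "dy": 0, "dz": 9, "hand": 0},
    {"ax": 0, "ay": 0, "az": 0, "dx": -0.4, "dy": 0, "dz": 14, "hand": 0},
    {"ax": 0, "ay": 0, "az": 0, "dx": -0.4, "dy": 0, "dz": 18, "hand": 0},
    {"ax": 0, "ay": 0, "az": 0, "dx": -0.4, "dy": 0, "dz": 18, "hand": 0},
    {"ax": 0, "ay": 0, "az": 0, "dx": -0.4, "dy": 0, "dz": 18, "hand": 1},
    {"ax": 0, "ay": 0, "az": 0, "dx": -0.4, "dy": 0, "dz": 18, "hand": 1},
    {"ax": 0, "ay": 0, "az": 0, "dx": -0.4, "dy": 0, "dz": 18, "hand": 1},
    {"ax": 0, "ay": 0, "az": 0, "dx": -0.4, "dy": 0, "dz": 18, "hand": 1},
    {"ax": 0, "ay": 0, "az": 0, "dx": -0.4, "dy": 0, "dz": 18, "hand": 1}
  ]
}}

```text
clock: 14.0
eef_pos: [615.8, -258.5, 25.2]
tool_rot: [-3.14, -0.005, 2.94]
force: [0.6, -1.0, 5.8]
width: 37.4
gripper_force: 59.9
```

```bash
python3 -c "
from h import *
st()"
```

```text
t 14.0 p [ 615.8 -258.5   25.2] rpy [-3.14  -0.005  2.94 ] q [ 0.78  1.05 -0.8   1.58  0.9   0.93  1.02] F [ 0.6 -1.   5.8] w 37.4 59.9
```

Call:
{"method": "send_rows", "body": {
  "series": [
    {"ax": 0, "ay": 0, "az": 0, "dx": 0, "dy": 0, "dz": -0.6, "hand": 1},
    {"ax": 0, "ay": 0, "az": 0, "dx": 0.5, "dy": 0.1, "dz": -0.6, "hand": 1},
    {"ax": 0, "ay": 0, "az": 0, "dx": 0.5, "dy": 0.1, "dz": -0.6, "hand": 1},
    {"ax": 0, "ay": 0, "az": 0, "dx": 0.5, "dy": 0.1, "dz": 0, "hand": 1},
    {"ax": 0, "ay": 0, "az": 0, "dx": 0.5, "dy": 0.1, "dz": 0, "hand": 0.3},
    {"ax": 0, "ay": 0, "az": 0, "dx": 0.5, "dy": 0.1, "dz": 0, "hand": 0},
    {"ax": 0, "ay": 0, "az": 0, "dx": 0.5, "dy": 0.1, "dz": 0, "hand": 0},
    {"ax": 0, "ay": 0, "az": 0, "dx": 0.5, "dy": 0.1, "dz": -4, "hand": 0},
    {"ax": 0, "ay": 0, "az": 0, "dx": 0.5, "dy": 0.1, "dz": -9, "hand": 0},
    {"ax": 0, "ay": 0, "az": 0, "dx": 0.5, "dy": 0.1, "dz": -18, "hand": 0}
  ]
}}

```text
clock: 15.0
eef_pos: [610.3, -256.1, 163.0]
tool_rot: [-3.141, -0.011, 2.941]
force: [-0.2, -0.8, -0.1]
width: 85.2
gripper_force: 0.0
```

```bash
python3 -c "
from h import *
st()
b=grab('side')
x0,y0=300,250
g=b['pixels']
# socket base edges by brown-ish saturation vs sheet
hsv=cv2.cvtColor(g,cv2.COLOR_RGB2HSV)[y0:y0+150,x0:x0+150]
m=((hsv[...,0]<30)&(hsv[...,1]>30)).astype(np.uint8); m[:60]=0
n,l,s,c=cv2.connectedComponentsWithStats(m)
i=1+np.argmax(s[1:,4]); v,u=np.nonzero(l==i); print(s[i])
for r in range(v.max()-12,v.max()+1,2): k=u[v==r]; print(r,k.min(),k.max())
bot=v.max(); 
for zc in (0,): 
  for dx in(-5,0,5):
    P=[proj(b,[611+dx+19*np.cos(t),-255.7+19*np.sin(t),6])-[x0,y0] for t in np.linspace(0,6.28,60)]; P=np.array(P); print(dx,P.min(0),P.max(0))
go(580,330,260,-2.77,-.6)"
```

```text
t 15.0 p [ 610.3 -256.1  163. ] rpy [-3.141 -0.011  2.941] q [ 0.83  0.88 -0.91  1.52  0.74  1.13  1.13] F [-0.2 -0.8 -0.1] w 85.2 0.0
[ 86 118  62  32 143]
137 110 114
139 106 110
141 102 106
143 98 102
145 94 98
147 90 94
149 86 90
-5 [76.08985387 85.03309058] [ 98.5247731  103.93182785]
0 [78.11534498 83.64055837] [100.49297418 102.41682249]
5 [80.12770145 82.25690222] [102.44830989 100.91188487]
d [15.16 56.71 -8.82] a [ 0.17   0.586 -0.556]
```

Call:
{"method": "send_rows", "body": {
  "series": [
    {"ax": 0, "ay": 0.29, "az": -0.28, "dx": 7.5, "dy": 28, "dz": -8.8, "hand": 0},
    {"ax": 0, "ay": 0.29, "az": -0.28, "dx": 7.5, "dy": 28, "dz": -8.8, "hand": 0},
    {"ax": 0, "ay": 0.29, "az": -0.28, "dx": 7.5, "dy": 28, "dz": -8.8, "hand": 0},
    {"ax": 0, "ay": 0.29, "az": -0.28, "dx": 7.5, "dy": 28, "dz": -8.8, "hand": 0},
    {"ax": 0.09, "ay": 0.29, "az": -0.28, "dx": 10, "dy": 38, "dz": -8.8, "hand": 0},
    {"ax": 0.17, "ay": 0.586, "az": -0.556, "dx": 15.2, "dy": 56.7, "dz": -8.8, "hand": 0},
    {"ax": 0.17, "ay": 0.586, "az": -0.556, "dx": 15.2, "dy": 56.7, "dz": -8.8, "hand": 0},
    {"ax": 0.17, "ay": 0.586, "az": -0.556, "dx": 15.2, "dy": 56.7, "dz": -8.8, "hand": 0},
    {"ax": 0.17, "ay": 0.586, "az": -0.556, "dx": 15.2, "dy": 56.7, "dz": -8.8, "hand": 0},
    {"ax": 0.17, "ay": 0.586, "az": -0.556, "dx": 15.2, "dy": 56.7, "dz": -8.8, "hand": 0}
  ]
}}

```text
clock: 16.05
eef_pos: [581.3, 235.6, 242.5]
tool_rot: [3.133, -0.613, -2.764]
force: [1.1, -0.3, 0.0]
width: 85.0
gripper_force: 0.0
```

```bash
cat > sock.py <<'E'
from h import *
b=grab('side'); x0,y0=300,250
g=cv2.cvtColor(b['pixels'],cv2.COLOR_RGB2GRAY)[y0:y0+150,x0:x0+150]
big=cv2.resize(g,None,fx=4,fy=4,interpolation=cv2.INTER_CUBIC)
sub=big[250:440,280:450]; print('sheet',np.median(sub),'socket',big[360,372])
m=np.zeros_like(big); m[250:440,280:450]=(sub<(float(np.median(sub))*.6+.4*float(big[360,372])))
m=cv2.morphologyEx(m,cv2.MORPH_OPEN,np.ones((15,15),np.uint8))
n,l,s,c=cv2.connectedComponentsWithStats(m); i=1+np.argmax(s[1:,4]); v,u=np.nonzero(l==i)
print('bbox',s[i]); bot=v.max(); k=u[v>bot-6]; print('bottom',bot,'mid u',k.mean())
for r in(bot-30,bot-40,bot-60): q=u[v==r]; print(r,q.min(),q.max())
P=np.array([(proj(b,[611+19*np.cos(t),-255.7+19*np.sin(t),6])-[x0,y0]+.5)*4-.5 for t in np.linspace(0,6.28,90)])
print('ideal',P.min(0),P.max(0))
E
python3 sock.py; python3 -c "
from h import *
st();go(557.3,406,184.9,-2.77,-.75)"
```

```text
sheet 126.0 socket 69
bbox [ 304  319  105  104 7322]
bottom 422 mid u 355.3049645390071
392 308 396
382 304 399
362 310 404
ideal [313.96036616 336.07335557] [403.47255757 411.20059606]
t 16.1 p [577.2 246.9 243.6] rpy [ 3.121 -0.61  -2.745] q [-0.16  1.07 -0.82  0.89  0.46  1.96  1.16] F [-7.5  4.2  0.1] w 85.5 0.0
d [-6.9  15.39  2.65] a [0.004 0.139 0.021]
```

```bash
python3 -c "
from h import *
st();go(543.8,400.8,191.7,-2.77,-.55)"
```

```text
t 16.1 p [577.2 246.9 243.6] rpy [ 3.121 -0.61  -2.745] q [-0.16  1.07 -0.82  0.89  0.46  1.96  1.16] F [-7.5  4.2  0.1] w 85.5 0.0
d [-5.33 15.42  2.92] a [ 0.006 -0.061  0.021]
```

Call:
{"method": "send_rows", "body": {
  "series": [
    {"ax": 0, "ay": -0.06, "az": 0.02, "dx": 0, "dy": 0, "dz": 0, "hand": 0},
    {"ax": 0, "ay": -0.06, "az": 0.02, "dx": 0, "dy": 0, "dz": 0, "hand": 0}
  ]
}}

```text
clock: 16.3
eef_pos: [581.3, 233.8, 245.3]
tool_rot: [-3.136, -0.549, -2.787]
force: [0.7, -0.1, 0.8]
width: 85.5
gripper_force: 0.0
```

```bash
python3 -c "
from h import *
st();go(543.8,400.8,191.7,-2.77,-.55)"
```

```text
t 16.3 p [581.3 233.8 245.3] rpy [-3.136 -0.549 -2.787] q [-0.12  1.03 -0.82  0.96  0.47  1.89  1.13] F [ 0.7 -0.1  0.8] w 85.5 0.0
d [-4.74 16.98  3.28] a [ 0.003  0.001 -0.015]
```

Call:
{"method": "send_rows", "body": {
  "series": [
    {"ax": 0, "ay": 0, "az": -0.015, "dx": -4.7, "dy": 17, "dz": 3.3, "hand": 0},
    {"ax": 0, "ay": 0, "az": -0.015, "dx": -4.7, "dy": 17, "dz": 3.3, "hand": 0},
    {"ax": 0, "ay": 0, "az": -0.015, "dx": -4.7, "dy": 17, "dz": 3.3, "hand": 0},
    {"ax": 0, "ay": 0, "az": -0.015, "dx": -4.7, "dy": 17, "dz": 3.3, "hand": 0},
    {"ax": 0, "ay": 0, "az": -0.015, "dx": -4.7, "dy": 17, "dz": 3.3, "hand": 0},
    {"ax": 0, "ay": 0, "az": -0.015, "dx": -4.7, "dy": 17, "dz": 3.3, "hand": 0},
    {"ax": 0, "ay": 0, "az": -0.015, "dx": -4.7, "dy": 17, "dz": 3.3, "hand": 0}
  ]
}}

```text
clock: 17.0
eef_pos: [545.9, 398.0, 191.2]
tool_rot: [3.139, -0.55, -2.776]
force: [1.0, 0.2, 1.0]
width: 85.6
gripper_force: 0.0
```

```bash
python3 -c "
from h import *
st();go(543.8,400.8,191.7,-2.77,-.55);go(506.8,386.4,126.9,-2.77,-.55)"
```

```text
t 17.0 p [545.9 398.  191.2] rpy [ 3.139 -0.55  -2.776] q [-0.36  1.15 -0.81  0.8   0.44  1.87  0.99] F [1.  0.2 1. ] w 85.6 0.0
d [0.11 0.33 0.01] a [ 0.005 -0.    -0.005]
d [0.1  0.3  7.61] a [ 0.005 -0.    -0.005]
```

Call:
{"method": "send_rows", "body": {
  "series": [
    {"ax": 0.005, "ay": 0, "az": 0, "dx": 0.1, "dy": 0.3, "dz": 2.5, "hand": 0},
    {"ax": 0.005, "ay": 0, "az": 0, "dx": 0.1, "dy": 0.3, "dz": 5, "hand": 0},
    {"ax": 0.005, "ay": 0, "az": 0, "dx": 0.1, "dy": 0.3, "dz": 7.6, "hand": 0},
    {"ax": 0.005, "ay": 0, "az": 0, "dx": 0.1, "dy": 0.3, "dz": 7.6, "hand": 0},
    {"ax": 0.005, "ay": 0, "az": 0, "dx": 0.1, "dy": 0.3, "dz": 7.6, "hand": 0.3}
  ]
}}

```text
clock: 17.5
eef_pos: [506.9, 387.1, 127.8]
tool_rot: [-3.14, -0.55, -2.775]
force: [0.1, 0.9, 0.3]
width: 73.2
gripper_force: 0.0
```

```bash
python3 -c "
from h import *
st();go(506.8,386.4,126.9,-2.77,-.55)"
```

```text
t 17.5 p [506.9 387.1 127.8] rpy [-3.14  -0.55  -2.775] q [-0.32  1.15 -0.82  1.03  0.45  1.67  0.93] F [0.1 0.9 0.3] w 73.2 0.0
d [-0.02 -0.07  0.09] a [ 0.001  0.    -0.004]
```

Call:
{"method": "send_rows", "body": {
  "series": [
    {"ax": 0, "ay": 0.15, "az": 0, "dx": 0, "dy": 0, "dz": 0.1, "hand": 0.3},
    {"ax": 0, "ay": 0.2, "az": 0, "dx": 0, "dy": 0, "dz": 0.1, "hand": 0.3},
    {"ax": 0, "ay": 0.2, "az": 0, "dx": 0, "dy": 0, "dz": 0.1, "hand": 0.4},
    {"ax": 0, "ay": 0.2, "az": 0, "dx": 0, "dy": 0, "dz": 0.1, "hand": 1},
    {"ax": 0, "ay": 0.2, "az": 0, "dx": 0, "dy": 0, "dz": 0.1, "hand": 1},
    {"ax": 0, "ay": 0.2, "az": 0, "dx": 0, "dy": 0, "dz": 0.1, "hand": 1},
    {"ax": 0, "ay": 0.2, "az": 0, "dx": 0, "dy": 0, "dz": 0.1, "hand": 1}
  ]
}}

```text
clock: 18.2
eef_pos: [505.0, 388.2, 127.0]
tool_rot: [-3.14, -0.749, -2.772]
force: [0.5, -1.0, -1.4]
width: 38.5
gripper_force: 61.2
```

```bash
python3 -c "
from h import *
st();go(506.8,387,200,-2.77,-.75)"
```

```text
t 18.2 p [505.  388.2 127. ] rpy [-3.14  -0.749 -2.772] q [-0.38  1.28 -0.79  0.79  0.39  1.93  0.99] F [ 0.5 -1.  -1.4] w 38.5 61.2
d [ 4.88 -0.18 -5.43] a [ 0.     0.001 -0.001]
```

Lifting at this tilt would put joint 6 past its limit (it's at 1.93 of 1.98 now). I'll regrip at a 0.6 tilt.

Call:
{"method": "send_rows", "body": {
  "series": [
    {"ax": 0, "ay": 0, "az": 0, "dx": 0, "dy": 0, "dz": 0, "hand": 0.4},
    {"ax": 0, "ay": 0, "az": 0, "dx": 0, "dy": 0, "dz": 0, "hand": 0.4},
    {"ax": 0, "ay": -0.15, "az": 0, "dx": 0, "dy": 0, "dz": 0, "hand": 0.4},
    {"ax": 0, "ay": -0.15, "az": 0, "dx": 0, "dy": 0, "dz": 0, "hand": 0.4},
    {"ax": 0, "ay": -0.15, "az": 0, "dx": 0, "dy": 0, "dz": 0, "hand": 1},
    {"ax": 0, "ay": -0.15, "az": 0, "dx": 0, "dy": 0, "dz": 0, "hand": 1},
    {"ax": 0, "ay": -0.15, "az": 0, "dx": 0, "dy": 0, "dz": 0, "hand": 1},
    {"ax": 0, "ay": -0.15, "az": 0, "dx": 0, "dy": 0, "dz": 0, "hand": 1}
  ]
}}

```text
clock: 19.0
eef_pos: [505.3, 388.4, 128.3]
tool_rot: [-3.141, -0.602, -2.773]
force: [-1.2, -1.2, 8.2]
width: 39.0
gripper_force: 60.9
```

```bash
python3 -c "
from h import *
st();s=read_state();p=s['eef_pos'];go(p[0],p[1],p[2]+70,s['tool_rot'][2],-.6)"
```

```text
t 19.0 p [505.3 388.4 128.3] rpy [-3.141 -0.602 -2.773] q [-0.34  1.18 -0.8   0.97  0.42  1.74  0.95] F [-1.2 -1.2  8.2] w 39.0 60.9
d [ 3.97 -0.01 -5.77] a [-0.001 -0.002  0.   ]
```

Call:
{"method": "send_rows", "body": {
  "series": [
    {"ax": 0, "ay": 0, "az": 0, "dx": 0.57, "dy": 0, "dz": -0.82, "hand": 1},
    {"ax": 0, "ay": 0, "az": 0, "dx": 1.13, "dy": 0, "dz": -1.65, "hand": 1},
    {"ax": 0, "ay": 0, "az": 0, "dx": 1.7, "dy": 0, "dz": -2.47, "hand": 1},
    {"ax": 0, "ay": 0, "az": 0, "dx": 2.26, "dy": 0, "dz": -3.3, "hand": 1}
  ]
}}

```text
clock: 19.4
eef_pos: [505.1, 388.5, 166.8]
tool_rot: [-3.141, -0.6, -2.772]
force: [-0.2, 0.0, -3.1]
width: 38.9
gripper_force: 60.7
```

```bash
python3 -c "
from h import *
st();go(505.3,388.4,200,-2.773,-.6)"
```

```text
t 19.4 p [505.1 388.5 166.8] rpy [-3.141 -0.6   -2.772] q [-0.34  1.14 -0.81  0.96  0.41  1.79  0.95] F [-0.2  0.  -3.1] w 38.9 60.7
d [ 1.86 -0.02 -2.75] a [-0.001  0.     0.001]
```

Call:
{"method": "send_rows", "body": {
  "series": [
    {"ax": 0, "ay": 0, "az": 0, "dx": 1, "dy": 0, "dz": -1.5, "hand": 1},
    {"ax": 0, "ay": 0, "az": 0, "dx": 2.1, "dy": 0, "dz": -3.2, "hand": 1},
    {"ax": 0, "ay": 0, "az": 0, "dx": 2.1, "dy": 0, "dz": -3.2, "hand": 1}
  ]
}}

```text
clock: 19.7
eef_pos: [506.1, 390.0, 208.3]
tool_rot: [3.139, -0.596, -2.771]
force: [1.3, 0.2, -3.5]
width: 39.0
gripper_force: 60.9
```

```bash
python3 -c "
from h import *
a=grab('top');print('jar',ray(a,165,174,100).round())
st();go(560,150,200,-2.773,-.2);go(580,150,150,-2.773,.5)"
```

```text
jar [664. 349. 100.]
t 19.75 p [505.9 389.4 206.4] rpy [ 3.141 -0.597 -2.771] q [-0.35  1.1  -0.82  0.92  0.39  1.85  0.95] F [ 0.7 -0.2 -4. ] w 38.5 60.9
d [  2.64 -24.28   2.55] a [-0.    -0.397  0.002]
d [ -1.71 -25.     5.64] a [ 0.    -1.097  0.002]
```

Call:
{"method": "send_rows", "body": {
  "series": [
    {"ax": 0, "ay": 0, "az": 0, "dx": 0.7, "dy": -16, "dz": 0, "hand": 1},
    {"ax": 0, "ay": 0, "az": 0, "dx": 0.7, "dy": -16, "dz": 0, "hand": 1},
    {"ax": 0, "ay": 0, "az": 0, "dx": 0.7, "dy": -16, "dz": 0, "hand": 1},
    {"ax": 0, "ay": -0.2, "az": 0, "dx": 2.6, "dy": -24.3, "dz": 2.5, "hand": 1},
    {"ax": 0, "ay": -0.4, "az": 0, "dx": 2.6, "dy": -24.3, "dz": 2.5, "hand": 1},
    {"ax": 0, "ay": -0.55, "az": 0, "dx": 2.6, "dy": -24.3, "dz": 2.5, "hand": 1},
    {"ax": 0, "ay": -0.7, "az": 0, "dx": -0.5, "dy": -25, "dz": 4, "hand": 1},
    {"ax": 0, "ay": -0.8, "az": 0, "dx": -1.7, "dy": -25, "dz": 5.6, "hand": 1},
    {"ax": 0, "ay": -0.95, "az": 0, "dx": -1.7, "dy": -25, "dz": 5.6, "hand": 1},
    {"ax": 0, "ay": -1.1, "az": 0, "dx": -1.7, "dy": -25, "dz": 5.6, "hand": 1}
  ]
}}

```text
clock: 20.75
eef_pos: [584.9, 142.7, 146.0]
tool_rot: [-3.118, 0.352, -2.777]
force: [3.4, -2.3, -4.4]
width: 38.7
gripper_force: 61.9
```

```bash
python3 -c "
from h import *
st();go(580,150,150,-2.773,.6)"
```

```text
t 20.75 p [584.9 142.7 146. ] rpy [-3.118  0.352 -2.777] q [ 0.14  0.63 -0.62  2.07  1.17  0.39  0.54] F [ 3.4 -2.3 -4.4] w 38.7 61.9
d [ 0.04  0.85 -0.47] a [-0.026 -0.248 -0.001]
```

Call:
{"method": "send_rows", "body": {
  "series": [
    {"ax": 0, "ay": -0.15, "az": 0, "dx": 0, "dy": 0, "dz": 0, "hand": 1},
    {"ax": 0, "ay": -0.15, "az": 0, "dx": 0, "dy": 0, "dz": 0, "hand": 1},
    {"ax": 0, "ay": -0.15, "az": 0, "dx": 0, "dy": 0, "dz": 0, "hand": 1}
  ]
}}

```text
clock: 21.05
eef_pos: [590.6, 140.8, 147.2]
tool_rot: [-3.101, 0.488, -2.771]
force: [0.1, -1.0, -4.0]
width: 38.8
gripper_force: 61.9
```

```bash
python3 -c "
from h import *
st();go(580,150,95,-2.773,.5)"
```

```text
t 21.05 p [590.6 140.8 147.2] rpy [-3.101  0.488 -2.771] q [ 0.15  0.63 -0.62  2.18  1.83  0.36 -0.11] F [ 0.1 -1.  -4. ] w 38.8 61.9
d [3.03 1.42 4.25] a [-0.04  -0.012  0.002]
```

```bash
python3 -c "
from h import *
go(580,145,66,-2.773,.5)"
```

```text
d [4.55 1.05 6.74] a [-0.04  -0.012  0.002]
```

Call:
{"method": "send_rows", "body": {
  "series": [
    {"ax": -0.04, "ay": 0, "az": 0, "dx": 1.5, "dy": 0.4, "dz": 2.2, "hand": 1},
    {"ax": -0.04, "ay": 0, "az": 0, "dx": 3.0, "dy": 0.8, "dz": 4.4, "hand": 1},
    {"ax": -0.04, "ay": 0, "az": 0, "dx": 4.5, "dy": 1.0, "dz": 6.7, "hand": 1},
    {"ax": -0.04, "ay": 0, "az": 0, "dx": 4.5, "dy": 1.0, "dz": 6.7, "hand": 1},
    {"ax": -0.04, "ay": 0, "az": 0, "dx": 4.5, "dy": 1.0, "dz": 6.7, "hand": 1}
  ]
}}

```text
clock: 21.55
eef_pos: [580.3, 145.1, 66.3]
tool_rot: [3.141, 0.485, -2.772]
force: [0.3, -0.4, -2.2]
width: 38.7
gripper_force: 62.0
```

```bash
python3 -c "
from h import *
st();go(580,145,66,-2.773,.5);go(574,142.7,40,-2.773,.5);go(567,140,5.5,-2.773,.5)
b=grab('side','w1.png')
for p in([580,145,72],[590,149,66],[690,191,5]): print(proj(b,p).round())"
```

```text
t 21.55 p [580.3 145.1  66.3] rpy [ 3.141  0.485 -2.772] q [ 0.24  0.85 -0.75  2.23  2.16  0.55 -0.35] F [ 0.3 -0.4 -2.2] w 38.7 62.0
d [0.04 0.   0.01] a [ 0.002 -0.015  0.001]
d [1.83 0.   2.01] a [ 0.002 -0.015  0.001]
d [ 4.1  -0.    4.72] a [ 0.002 -0.015  0.001]
[249. 206.]
[251. 206.]
[277. 204.]
```

Call:
{"method": "send_rows", "body": {
  "series": [
    {"ax": 0, "ay": 0, "az": 0, "dx": 0.9, "dy": 0, "dz": 1.0, "hand": 1},
    {"ax": 0, "ay": 0, "az": 0, "dx": 1.8, "dy": 0, "dz": 2.0, "hand": 1},
    {"ax": 0, "ay": 0, "az": 0, "dx": 1.8, "dy": 0, "dz": 2.0, "hand": 1}
  ]
}}

```text
clock: 21.9
eef_pos: [576.3, 143.1, 42.6]
tool_rot: [-3.139, 0.491, -2.77]
force: [-2.6, -1.8, 3.7]
width: 38.8
gripper_force: 61.2
```

Call:
{"method": "send_rows", "body": {
  "series": [
    {"ax": 0, "ay": 0, "az": 0, "dx": 0.75, "dy": 0, "dz": 0.9, "hand": 1},
    {"ax": 0, "ay": 0, "az": 0, "dx": 1.5, "dy": 0, "dz": 1.8, "hand": 1},
    {"ax": 0, "ay": 0, "az": 0, "dx": 1.5, "dy": 0, "dz": 1.8, "hand": 1}
  ]
}}

```text
clock: 22.2
eef_pos: [571.7, 141.3, 19.3]
tool_rot: [-3.14, 0.49, -2.77]
force: [-0.6, -0.9, 2.5]
width: 38.9
gripper_force: 60.9
```

```bash
python3 -c "
from h import *
st();go(567,140,6,-2.773,.5)"
```

```text
t 22.2 p [571.7 141.3  19.3] rpy [-3.14  0.49 -2.77] q [ 0.25  0.98 -0.78  2.26  2.3   0.68 -0.43] F [-0.6 -0.9  2.5] w 38.9 60.9
d [1.06 0.05 0.94] a [-0.    -0.01   0.002]
```

Call:
{"method": "send_rows", "body": {
  "series": [
    {"ax": 0, "ay": 0, "az": 0, "dx": 0.5, "dy": 0, "dz": 0.5, "hand": 1},
    {"ax": 0, "ay": 0, "az": 0, "dx": 1.0, "dy": 0, "dz": 0.9, "hand": 1},
    {"ax": 0, "ay": 0, "az": 0, "dx": 1.0, "dy": 0, "dz": 0.9, "hand": 1}
  ]
}}

```text
clock: 22.5
eef_pos: [567.8, 139.7, 5.9]
tool_rot: [-3.14, 0.491, -2.771]
force: [3.2, 0.0, 2.7]
width: 38.8
gripper_force: 60.5
```

```bash
python3 -c "
from h import *
st()"
```

```text
t 22.5 p [567.8 139.7   5.9] rpy [-3.14   0.491 -2.771] q [ 0.26  1.02 -0.79  2.27  2.33  0.72 -0.45] F [3.2 0.  2.7] w 38.8 60.5
```

Call:
{"method": "send_rows", "body": {
  "series": [
    {"ax": 0, "ay": 0, "az": 0, "dx": 0.1, "dy": 0, "dz": 0.18, "hand": 1},
    {"ax": 0, "ay": 0, "az": 0, "dx": 0.1, "dy": 0, "dz": 0.18, "hand": 0.4},
    {"ax": 0, "ay": 0, "az": 0, "dx": 0.1, "dy": 0, "dz": 0.18, "hand": 0.2},
    {"ax": 0, "ay": 0, "az": 0, "dx": 0.1, "dy": 0, "dz": 0.18, "hand": 0},
    {"ax": 0, "ay": 0, "az": 0, "dx": 0.1, "dy": 0, "dz": 0.18, "hand": 0},
    {"ax": 0, "ay": 0, "az": 0, "dx": 0, "dy": 0, "dz": -2, "hand": 0},
    {"ax": 0, "ay": 0, "az": 0, "dx": -2, "dy": 0, "dz": -6, "hand": 0},
    {"ax": 0, "ay": 0.15, "az": 0, "dx": -4, "dy": 0, "dz": -10, "hand": 0},
    {"ax": 0, "ay": 0.3, "az": 0, "dx": -6, "dy": 0, "dz": -14, "hand": 0},
    {"ax": 0, "ay": 0.49, "az": 0, "dx": -6, "dy": 0, "dz": -14, "hand": 0}
  ]
}}

```text
clock: 23.5
eef_pos: [546.4, 97.9, 79.8]
tool_rot: [-3.043, 0.281, -2.749]
force: [1.5, -0.9, -0.4]
width: 85.6
gripper_force: 0.0
```

```bash
cat > wr.py <<'E'
from h import *
st()
for n in('side','top'):
    d=grab(n,'w_%s.png'%n)
    g=cv2.cvtColor(d['pixels'],cv2.COLOR_RGB2GRAY)
    big=cv2.resize(g,None,fx=4,fy=4,interpolation=cv2.INTER_CUBIC)
    C=np.array([(proj(d,p)+.5)*4-.5 for p in([510,95,8],[510,175,8],[720,255,8],[720,175,8])],np.int32)
    roi=np.zeros_like(big); cv2.fillConvexPoly(roi,C,255)
    med=np.median(big[roi>0]); m=((big<med-22)&(roi>0)).astype(np.uint8)
    m=cv2.morphologyEx(m,cv2.MORPH_OPEN,np.ones((7,7),np.uint8))
    nn,l,s,c=cv2.connectedComponentsWithStats(m)
    for i in range(1,nn):
        if s[i,4]<400: continue
        v,u=np.nonzero(l==i); P=np.array([ray(d,(x+.5)/4-.5,(y+.5)/4-.5,8)[:2] for x,y in zip(u,v)],np.float32)
        r=cv2.minAreaRect(P); print(n,med,s[i],'rect',np.round(r[0],1),np.round(r[1],1),round(r[2],1))
E
python3 wr.py
```

```text
t 23.5 p [546.4  97.9  79.8] rpy [-3.043  0.281 -2.749] q [ 0.17  0.74 -0.65  2.18  1.54  0.49  0.21] F [ 1.5 -0.9 -0.4] w 85.6 0.0
side 133.0 [ 998  774  133  145 7589] rect [641.6 186.7] [133.7  73.9] 20.9
side 133.0 [929 926  66  35 780] rect [548.5 135.9] [38.5 20.5] 8.1
top 109.0 [ 947  848  126   97 7399] rect [530.2 142.9] [70.1 74.9] 20.7
```

```bash
python3 -c "
from h import *
go(500,140,200,-2.77,0);go(490,300,220,.37,0);go(490,300,220,-1.2,0)"
```

```text
d [ -0.47   4.39 -12.74] a [-0.095  0.289  0.005]
d [ -6.    19.45 -14.67] a [-0.452 -0.148 -3.098]
d [ -6.    19.45 -14.67] a [-0.301  0.153 -1.551]
```

Call:
{"method": "send_rows", "body": {
  "series": [
    {"ax": -0.09, "ay": 0.28, "az": 0, "dx": -0.5, "dy": 4.4, "dz": -12.5, "hand": 0},
    {"ax": -0.09, "ay": 0.28, "az": 0, "dx": -0.5, "dy": 4.4, "dz": -12.5, "hand": 0},
    {"ax": -0.09, "ay": 0.28, "az": 0, "dx": -0.5, "dy": 4.4, "dz": -12.5, "hand": 0},
    {"ax": -0.09, "ay": 0.28, "az": 0, "dx": -0.5, "dy": 4.4, "dz": -12.5, "hand": 0}
  ]
}}

```text
clock: 24.0
eef_pos: [509.9, 124.6, 172.1]
tool_rot: [-3.136, -0.002, -2.764]
force: [2.5, -0.2, -1.2]
width: 85.4
gripper_force: 0.0
```

```bash
python3 -c "
from h import *
st();go(490,300,220,1.9,0)"
```

```text
t 24.0 p [509.9 124.6 172.1] rpy [-3.136e+00 -2.000e-03 -2.764e+00] q [ 0.27  0.68 -0.89  1.91  0.69  0.89  0.98] F [ 2.5 -0.2 -1.2] w 85.4 0.0
d [-4.61 17.   -4.89] a [-0.006  0.003  1.62 ]
```

Call:
{"method": "send_rows", "body": {
  "series": [
    {"ax": 0, "ay": 0, "az": 1.62, "dx": -4.6, "dy": 17, "dz": -4.9, "hand": 0},
    {"ax": 0, "ay": 0, "az": 1.62, "dx": -4.6, "dy": 17, "dz": -4.9, "hand": 0},
    {"ax": 0, "ay": 0, "az": 1.62, "dx": -4.6, "dy": 17, "dz": -4.9, "hand": 0},
    {"ax": 0, "ay": 0, "az": 1.62, "dx": -4.6, "dy": 17, "dz": -4.9, "hand": 0},
    {"ax": 0, "ay": 0, "az": 1.62, "dx": -4.6, "dy": 17, "dz": -4.9, "hand": 0},
    {"ax": 0, "ay": 0, "az": 1.62, "dx": -4.6, "dy": 17, "dz": -4.9, "hand": 0},
    {"ax": 0, "ay": 0, "az": 1.62, "dx": -4.6, "dy": 17, "dz": -4.9, "hand": 0},
    {"ax": 0, "ay": 0, "az": 1.62, "dx": -4.6, "dy": 17, "dz": -4.9, "hand": 0},
    {"ax": 0, "ay": 0, "az": 1.62, "dx": -4.6, "dy": 17, "dz": -4.9, "hand": 0},
    {"ax": 0, "ay": 0, "az": 1.62, "dx": -4.6, "dy": 17, "dz": -4.9, "hand": 0}
  ]
}}

```text
clock: 25.0
eef_pos: [491.4, 299.6, 219.8]
tool_rot: [3.138, 0.01, 2.012]
force: [-0.8, 0.6, -0.1]
width: 85.5
gripper_force: 0.0
```

```bash
sed -i 's/med-22/med-15/; s/(7,7)/(5,5)/' wr.py; python3 wr.py; python3 -c "
from h import *
go(490,300,220,.37,0)"
```

```text
t 25.0 p [491.4 299.6 219.8] rpy [3.138 0.01  2.012] q [-0.28  0.57 -0.5   1.74  0.35  0.92 -0.48] F [-0.8  0.6 -0.1] w 85.5 0.0
side 137.0 [ 926  810  207  169 8837] rect [611.6 156.2] [170.   41.7] 20.8
top 110.0 [ 922  687  131  226 6849] rect [612.4 154.7] [160.8  39.8] 20.2
d [ 0.05 -0.12  0.02] a [0.011 0.005 1.649]
```

Run:
```python
from h import *
go(607.5,153.3,70,.356,0)
d=grab('top'); g=cv2.cvtColor(d['pixels'],cv2.COLOR_RGB2GRAY)
big=cv2.resize(g,None,fx=4,fy=4,interpolation=cv2.INTER_CUBIC)
m=(big<95)
v,u=np.nonzero(m[670:930,900:1070]); P=np.array([ray(d,(x+900.5)/4-.5,(y+670.5)/4-.5,10)[:2] for x,y in zip(u,v)])-[612,154.8]
a=np.array([np.cos(.356),np.sin(.356)]);n=np.array([-a[1],a[0]]);s=P@a;t=P@n;k=(abs(s)<85)&(abs(t)<26);s=s[k];t=t[k]
for lo in range(-80,80,16): q=t[(s>=lo)&(s<lo+16)]; print(lo,np.percentile(q,[2,98]).round(1) if len(q)>5 else None)
```

```text
d [-18.11   4.07  15.21] a [0.011 0.005 1.663]
-80 [-20.   18.4]
-64 [-19.   18.1]
-48 [-19.1  17.6]
-32 [-11.2  10.5]
-16 [-8.   7.8]
0 [-7.3  8.7]
16 [-6.3  9. ]
32 [-11.2  13.4]
48 [-12.   14.3]
64 [-11.8  18. ]
```

The wrench lies flat with its larger jaw at the inner end (widths 38 against 25 mm), its middle at about (612,155) and yaw about 0.365.

Call:
{"method": "send_rows", "body": {
  "series": [
    {"ax": 0.01, "ay": 0, "az": 1.67, "dx": -9, "dy": 2, "dz": 4, "hand": 0.2},
    {"ax": 0.01, "ay": 0, "az": 1.67, "dx": -9, "dy": 2, "dz": 4, "hand": 0.2},
    {"ax": 0.01, "ay": 0, "az": 1.67, "dx": -9, "dy": 2, "dz": 4, "hand": 0.2},
    {"ax": 0.01, "ay": 0, "az": 1.67, "dx": -18.1, "dy": 4, "dz": 10, "hand": 0.2},
    {"ax": 0.01, "ay": 0, "az": 1.67, "dx": -18.1, "dy": 4, "dz": 10, "hand": 0.2},
    {"ax": 0.01, "ay": 0, "az": 1.67, "dx": -18.1, "dy": 4, "dz": 15.2, "hand": 0.2},
    {"ax": 0.01, "ay": 0, "az": 1.67, "dx": -18.1, "dy": 4, "dz": 15.2, "hand": 0.2},
    {"ax": 0.01, "ay": 0, "az": 1.67, "dx": -18.1, "dy": 4, "dz": 15.2, "hand": 0.2},
    {"ax": 0.01, "ay": 0, "az": 1.67, "dx": -18.1, "dy": 4, "dz": 15.2, "hand": 0.2},
    {"ax": 0.01, "ay": 0, "az": 1.67, "dx": -18.1, "dy": 4, "dz": 15.2, "hand": 0.2}
  ]
}}

```text
clock: 26.15
eef_pos: [606.0, 154.8, 69.3]
tool_rot: [-3.141, 0.004, 0.517]
force: [-0.5, -0.6, 0.8]
width: 68.2
gripper_force: 0.0
```

Call:
{"method": "send_rows", "body": {
  "series": [
    {"ax": 0, "ay": 0, "az": 0, "dx": 0, "dy": 0, "dz": 0, "hand": 0.2},
    {"ax": 0, "ay": 0, "az": 0, "dx": 0, "dy": 0, "dz": 0, "hand": 0.2}
  ]
}}

```text
clock: 26.35
eef_pos: [606.4, 155.4, 70.0]
tool_rot: [-3.141, 0.003, 0.525]
force: [0.3, 1.2, -0.1]
width: 68.2
gripper_force: 0.0
```

```bash
python3 -c "
from h import *
st();go(607.5,153.3,3,.366,0)"
```

```text
t 26.35 p [606.4 155.4  70. ] rpy [-3.141e+00  3.000e-03  5.250e-01] q [-0.27  0.8  -0.04  1.71  0.05  0.64 -1.38] F [ 0.3  1.2 -0.1] w 68.2 0.0
d [0.02 0.24 6.7 ] a [0.    0.003 0.159]
```

Call:
{"method": "send_rows", "body": {
  "series": [
    {"ax": 0, "ay": 0, "az": 0.16, "dx": 0, "dy": 0.2, "dz": 1, "hand": 0.2},
    {"ax": 0, "ay": 0, "az": 0.16, "dx": 0, "dy": 0.24, "dz": 3, "hand": 0.2},
    {"ax": 0, "ay": 0, "az": 0.16, "dx": 0, "dy": 0.24, "dz": 5.5, "hand": 0.2},
    {"ax": 0, "ay": 0, "az": 0.16, "dx": 0, "dy": 0.24, "dz": 6.7, "hand": 0.2},
    {"ax": 0, "ay": 0, "az": 0.16, "dx": 0, "dy": 0.24, "dz": 6.7, "hand": 1},
    {"ax": 0, "ay": 0, "az": 0.16, "dx": 0, "dy": 0.24, "dz": 6.7, "hand": 1},
    {"ax": 0, "ay": 0, "az": 0.16, "dx": 0, "dy": 0.24, "dz": 6.7, "hand": 1},
    {"ax": 0, "ay": 0, "az": 0.16, "dx": 0, "dy": 0.24, "dz": 6.7, "hand": 1},
    {"ax": 0, "ay": 0, "az": 0.16, "dx": 0, "dy": 0.24, "dz": 6.7, "hand": 1}
  ]
}}

```text
clock: 27.25
eef_pos: [608.9, 154.1, 5.1]
tool_rot: [-3.141, -0.001, 0.36]
force: [-0.9, 0.3, 5.7]
width: 16.1
gripper_force: 59.0
```

```bash
python3 -c "
from h import *
st()"
```

```text
t 27.25 p [608.9 154.1   5.1] rpy [-3.141e+00 -1.000e-03  3.600e-01] q [-0.29  0.89  0.    1.72 -0.01  0.52 -1.5 ] F [-0.9  0.3  5.7] w 16.1 59.0
```

Call:
{"method": "send_rows", "body": {
  "series": [
    {"ax": 0, "ay": 0, "az": 0, "dx": 0, "dy": 0, "dz": -2, "hand": 1},
    {"ax": 0, "ay": 0, "az": 0, "dx": 0, "dy": 0, "dz": -5, "hand": 1},
    {"ax": 0, "ay": 0, "az": 0, "dx": 0, "dy": 0, "dz": -9, "hand": 1}
  ]
}}

```text
clock: 27.55
eef_pos: [606.2, 153.0, 92.8]
tool_rot: [-3.141, 0.006, 0.36]
force: [1.3, -0.1, -3.3]
width: 15.5
gripper_force: 59.3
```

```bash
python3 -c "
from h import *
st();go(514.1,-178.9,90,1.37,0)"
```

```text
t 27.55 p [606.2 153.   92.8] rpy [-3.141  0.006  0.36 ] q [-0.3   0.76  0.01  1.7  -0.01  0.69 -1.5 ] F [ 1.3 -0.1 -3.3] w 15.5 59.3
d [-20.32  27.81   0.39] a [-0.003  0.005 -1.01 ]
```

Call:
{"method": "send_rows", "body": {
  "series": [
    {"ax": 0, "ay": 0, "az": -1.01, "dx": -20.3, "dy": 27.8, "dz": 0, "hand": 1},
    {"ax": 0, "ay": 0, "az": -1.01, "dx": -20.3, "dy": 27.8, "dz": 0, "hand": 1},
    {"ax": 0, "ay": 0, "az": -1.01, "dx": -20.3, "dy": 27.8, "dz": 0, "hand": 1},
    {"ax": 0, "ay": 0, "az": -1.01, "dx": -20.3, "dy": 27.8, "dz": 0, "hand": 1},
    {"ax": 0, "ay": 0, "az": -1.01, "dx": -20.3, "dy": 27.8, "dz": 0, "hand": 1},
    {"ax": 0, "ay": 0, "az": -1.01, "dx": -20.3, "dy": 27.8, "dz": 0, "hand": 1},
    {"ax": 0, "ay": 0, "az": -1.01, "dx": -20.3, "dy": 27.8, "dz": 0, "hand": 1},
    {"ax": 0, "ay": 0, "az": -1.01, "dx": -20.3, "dy": 27.8, "dz": 0, "hand": 1},
    {"ax": 0, "ay": 0, "az": -1.01, "dx": -20.3, "dy": 27.8, "dz": 0, "hand": 1},
    {"ax": 0, "ay": 0, "az": -1.01, "dx": -20.3, "dy": 27.8, "dz": 0, "hand": 1}
  ]
}}

```text
clock: 28.55
eef_pos: [516.4, -177.0, 93.9]
tool_rot: [-3.141, -0.0, 1.37]
force: [0.0, 0.9, -2.5]
width: 15.8
gripper_force: 59.4
```

```bash
python3 -c "
from h import *
st();go(514.1,-178.9,25,1.37,0)"
```

```text
t 28.55 p [ 516.4 -177.    93.9] rpy [-3.141 -0.     1.37 ] q [ 0.49  0.69 -0.33  1.92  0.38  0.59 -0.28] F [ 0.   0.9 -2.5] w 15.8 59.4
d [-0.23 -0.18  6.89] a [-0.001 -0.     0.   ]
```

Call:
{"method": "send_rows", "body": {
  "series": [
    {"ax": 0, "ay": 0, "az": 0, "dx": -0.2, "dy": -0.2, "dz": 3, "hand": 1},
    {"ax": 0, "ay": 0, "az": 0, "dx": -0.2, "dy": -0.2, "dz": 5.5, "hand": 1},
    {"ax": 0, "ay": 0, "az": 0, "dx": -0.2, "dy": -0.2, "dz": 6.9, "hand": 1},
    {"ax": 0, "ay": 0, "az": 0, "dx": -0.2, "dy": -0.2, "dz": 6.9, "hand": 1},
    {"ax": 0, "ay": 0, "az": 0, "dx": -0.2, "dy": -0.2, "dz": 6.9, "hand": 1}
  ]
}}

```text
clock: 29.05
eef_pos: [514.4, -178.6, 25.2]
tool_rot: [-3.141, 0.0, 1.372]
force: [-0.8, 0.1, -2.4]
width: 15.6
gripper_force: 59.3
```

```bash
python3 -c "
from h import *
st();go(514.1,-178.9,11.3,1.37,0)"
```

```text
t 29.05 p [ 514.4 -178.6   25.2] rpy [-3.141  0.     1.372] q [ 0.45  0.8  -0.25  1.95  0.44  0.44 -0.33] F [-0.8  0.1 -2.4] w 15.6 59.3
d [-0.03 -0.02  1.39] a [-0.001  0.     0.002]
```

Call:
{"method": "send_rows", "body": {
  "series": [
    {"ax": 0, "ay": 0, "az": 0, "dx": 0, "dy": 0, "dz": 0.8, "hand": 1},
    {"ax": 0, "ay": 0, "az": 0, "dx": 0, "dy": 0, "dz": 1.4, "hand": 1},
    {"ax": 0, "ay": 0, "az": 0, "dx": 0, "dy": 0, "dz": 1.4, "hand": 1}
  ]
}}

```text
clock: 29.35
eef_pos: [514.3, -179.8, 11.2]
tool_rot: [3.141, 0.001, 1.37]
force: [0.7, 0.4, -2.1]
width: 15.5
gripper_force: 59.5
```

Call:
{"method": "send_rows", "body": {
  "series": [
    {"ax": 0, "ay": 0, "az": 0, "dx": 0, "dy": 0, "dz": 0, "hand": 0.5},
    {"ax": 0, "ay": 0, "az": 0, "dx": 0, "dy": 0, "dz": 0, "hand": 0.4},
    {"ax": 0, "ay": 0, "az": 0, "dx": 0, "dy": 0, "dz": 0, "hand": 0.4},
    {"ax": 0, "ay": 0, "az": 0, "dx": 0, "dy": 0, "dz": -3, "hand": 0.4},
    {"ax": 0, "ay": 0, "az": 0, "dx": 0, "dy": 0, "dz": -8, "hand": 0.4},
    {"ax": 0, "ay": 0, "az": 0, "dx": 0, "dy": 0, "dz": -16, "hand": 0.4},
    {"ax": 0, "ay": 0, "az": 0, "dx": 0, "dy": 0, "dz": -22, "hand": 0.4},
    {"ax": 0, "ay": 0, "az": 0, "dx": 0, "dy": 0, "dz": -22, "hand": 0.4}
  ]
}}

```text
clock: 30.15
eef_pos: [514.3, -179.7, 234.1]
tool_rot: [3.14, 0.001, 1.37]
force: [1.9, -0.5, -1.1]
width: 51.2
gripper_force: 0.0
```

```bash
python3 -c "
from h import *
st();go(540,200,250,.9,0)"
```

```text
t 30.15 p [ 514.3 -179.7  234.1] rpy [3.14e+00 1.00e-03 1.37e+00] q [ 0.58  0.5  -0.44  1.8   0.27  0.89 -0.18] F [ 1.9 -0.5 -1.1] w 51.2 0.0
d [37.71 -5.06 -1.63] a [0.001 0.    0.47 ]
```

Moving clear to +y for the final look.

Call:
{"method": "send_rows", "body": {
  "series": [
    {"ax": 0, "ay": 0, "az": 0.47, "dx": 37.7, "dy": -5, "dz": -1.6, "hand": 0.4},
    {"ax": 0, "ay": 0, "az": 0.47, "dx": 37.7, "dy": -5, "dz": -1.6, "hand": 0.4},
    {"ax": 0, "ay": 0, "az": 0.47, "dx": 37.7, "dy": -5, "dz": -1.6, "hand": 0.4},
    {"ax": 0, "ay": 0, "az": 0.47, "dx": 37.7, "dy": -5, "dz": -1.6, "hand": 0.4},
    {"ax": 0, "ay": 0, "az": 0.47, "dx": 37.7, "dy": -5, "dz": -1.6, "hand": 0.4},
    {"ax": 0, "ay": 0, "az": 0.47, "dx": 37.7, "dy": -5, "dz": -1.6, "hand": 0.4},
    {"ax": 0, "ay": 0, "az": 0.47, "dx": 37.7, "dy": -5, "dz": -1.6, "hand": 0.4},
    {"ax": 0, "ay": 0, "az": 0.47, "dx": 37.7, "dy": -5, "dz": -1.6, "hand": 0.4},
    {"ax": 0, "ay": 0, "az": 0.47, "dx": 37.7, "dy": -5, "dz": -1.6, "hand": 0.4},
    {"ax": 0, "ay": 0, "az": 0.47, "dx": 37.7, "dy": -5, "dz": -1.6, "hand": 0.4}
  ]
}}

```text
clock: 31.15
eef_pos: [539.8, 200.1, 246.6]
tool_rot: [-3.141, 0.002, 0.902]
force: [-0.0, -0.9, -0.1]
width: 51.1
gripper_force: 0.0
```

```bash
python3 -c "
from h import *
st();b=grab('side');a=grab('top')
A=cv2.resize(b['pixels'][250:415,250:445,::-1],None,fx=2.2,fy=2.2,interpolation=cv2.INTER_CUBIC)
B=cv2.resize(a['pixels'][155:270,300:440,::-1],None,fx=2.6,fy=2.6,interpolation=cv2.INTER_CUBIC)
h=max(A.shape[0],B.shape[0]); c=np.zeros((h,A.shape[1]+B.shape[1],3),np.uint8); c[:A.shape[0],:A.shape[1]]=A; c[:B.shape[0],A.shape[1]:]=B
print(c.shape);cv2.imwrite('pics/final.png',np.clip(c*1.3,0,255).astype(np.uint8))"
```

```text
t 31.15 p [539.8 200.1 246.6] rpy [-3.141e+00  2.000e-03  9.020e-01] q [-0.19  0.52 -0.33  1.7   0.2   0.95 -1.27] F [-0.  -0.9 -0.1] w 51.1 0.0
(363, 793, 3)
```

View pics/final.png

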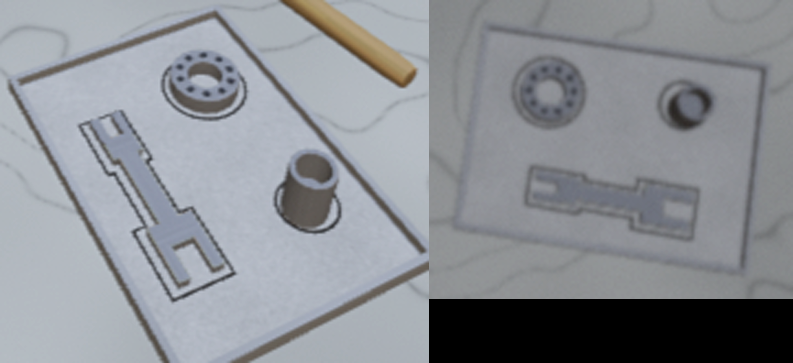

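The final picture shows all three parts in place. In the side crop the bearing (204,80) is in the large circle and the socket (308,195) in the small one. The wrench is flat in its outline with the larger jaw (190,255) at the wider end. In the top crop the wrench is centred in its outline (528–697).

```bash
python3 -c "
from h import *
print(finish_job())"
```

```text
the job is handed in; nothing more can be done
None
```

The tray is kitted and handed in at about 31 s: bearing, socket and wrench each sit in their outlines, and the wrench was first laid on the bench and let go. On the first try for the bearing a finger appears to have pressed on the tray's corner, with the wrist reading about 64 N, and the bearing slid about 10 mm; the verdict did not come back.

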